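# Load the plate incubator with Petri dishes using the dish lifter

## Task

Release the safety catch on the small hooded incubator and open its hood well up by the bar, then carry every Petri dish from the ribbed rack to the ribbed deck of the incubator with the forked lifter: slide its tines under a dish between the ribs, lift, and lay the dish flat on the deck; never touch a dish with the gripper. When all dishes are in, stand the lifter upright on the bench, close the hood fully and slide the catch fully home. Leave the bottles, the jar and the tubes standing where they are.

Things in the scene. Friction and masses are not known exactly. Their poses are not given: they have to be found in the camera images.
- chamber: fixed white hooded plate incubator, left or right of the robot, yaw to 0.12 rad; origin under its base centre, x from front (robot side) to back, z up. Base 136 (x) by 272 (y) mm; a ledge 15 mm high in front, out to x = -108 mm, carries the catch. Closed hood: top at z = 100 mm, front wall at x = -68 to -65 mm: dishes fit at x within 30, y within 95 mm of centre
- deck (a point): centre of the deck floor, z = 55 mm; axes as the chamber. Open in front; walls 8 mm above the ribs, inner faces x = 65, y = +-130 mm. 12 ribs along x, 3 mm wide, 14 high, at y = +-11, +-33, +-55, +-77, +-99, +-121 mm; channels between them 19 mm wide, centred at y = 0, +-22, .. +-110 mm. The 3 tines of the lifter fit 3 neighbouring channels, 5 mm spare each side. Rib tops 69 mm above the bench
- lid (a joint): hinge of the hood, rad: 0 closed, up to 1.6 open; axis along the chamber's y. The hood weighs 0.35 kg, stays at any angle (about 4 N at the bar moves it up) and cannot open while the catch is in
- lid_bar (a point): centre of the hood's bar: black, round, 12 mm thick, 80 mm long along the chamber's y, 42 mm off the hood's front wall on a stem near each end (60 mm clear). Hood closed: x = -110, y = +45, z = 77 mm of the chamber. It swings about the hinge line; a gripper pointing straight down and closing across the bar can follow it all the way, the bar turning between the pads
- lid_hinge (a point): point on the hood's hinge line behind the bar: x = +68, y = +45, z = 55 mm of the chamber
- catch (a joint): safety catch, a bolt sliding along the chamber's y, m: 0 home (hood locked), 0.035 fully released; it moves towards the chamber's -y to release, with about 2 N of friction, and stays where it is left
- catch_tab (a point): centre of the top of the catch's grey upright grip tab, 14 mm (x) by 10 mm (y), z = 18 to 54 mm of the chamber, at x = -92, y = -60 mm when home; on its +y side a steel tongue 25 mm long, top at z = 32 mm. Above that nothing else is within 15 mm of the tab
- rack: fixed steel dish rack, on the other side of the robot from the incubator, yaw to 0.12 rad; origin under its centre, x away from the robot, y left, z up. Floor plate 6 mm thick, 136 (x) by 272 (y) mm. Walls 34 mm high at the back (inner face x = +69 mm) and the sides (inner faces y = +-133 mm); open in front
- rack_floor (a point): centre of the rack's floor between the ribs, z = 6 mm; axes as the rack. 12 ribs along x, 3 mm wide, 14 high, at y = +-11, +-33, +-55, +-77, +-99, +-121 mm; channels between them 19 mm wide, centred at y = 0, +-22, .. +-110 mm. The 3 tines of the lifter fit 3 neighbouring channels, 5 mm spare each side. Rib tops 20 mm above the bench
- lifter: loose forked lifter, 140 g, standing on its tines; origin below the grip, level with its underside, x along the tines, z up. 3 steel tines 9 mm wide, 3 mm thick, at y = 0, +-22 mm, from x = -50 to +55 mm; cross bar 53 mm wide at x = -22 to -16, z = 15 to 21 mm, passes over the ribs (a dish touching it has its centre at x = 19). Cranked handle, black grip 18 (x) by 14 (y) mm, z = 55 to 110 mm
- dish_a: closed clear Petri dish with a pale filling, a flat disc 70 mm wide and 15 mm high, 35 g; origin at the centre of its underside, z up. Starts flat on the rack's ribs. All are alike; two or three are present, an absent one reads None
- dish_b: closed clear Petri dish with a pale filling, a flat disc 70 mm wide and 15 mm high, 35 g; origin at the centre of its underside, z up. Starts flat on the rack's ribs. All are alike; two or three are present, an absent one reads None
- dish_c: closed clear Petri dish with a pale filling, a flat disc 70 mm wide and 15 mm high, 35 g; origin at the centre of its underside, z up. Starts flat on the rack's ribs. All are alike; two or three are present, an absent one reads None
- media_bottle_1: bystander, loose, to be left standing where it is: glass bottle 68 mm thick, 145 mm tall, behind the gap between rack and incubator; origin at its underside
- media_bottle_2: bystander, loose, to be left standing where it is: glass bottle like the first, with a label; origin at its underside
- jar: bystander, loose, to be left standing where it is: small amber jar 44 mm thick, 55 mm tall, in the gap between rack and incubator beyond the lifter; origin at its underside
- tube_1: bystander, loose, to be left standing where it is: white tube standing on its cap, 34 mm thick, 110 mm tall, to the robot's right; origin at its underside
- tube_2: bystander, loose, to be left standing where it is: white tube standing on its cap, 34 mm thick, 110 mm tall, to the robot's left; origin at its underside
There are look-alikes about, which are no part of the job. Of the things shaped like the lifter, the bare steel one is meant.

How it is judged (in metres and radians):
On the way, in this order (a step that is already met when the one before it is completed fails the run):
1. the safety catch is released (value of joint catch above 0.025 m), for 0.2 s.
2. the hood is opened well up (65 degrees or more) (value of joint lid above 1.13 rad), for 0.2 s.
3. every dish lies flat on the deck inside the incubator, the hood still up (x of dish_a in the frame of chamber between -0.036 and 0.036 m and y of dish_a in the frame of chamber between -0.103 and 0.103 m and z of dish_a in the frame of chamber between 0.0655 and 0.0725 m and angle between each of dish_a, dish_b, dish_c's own z axis and vertical below 0.06 rad and linear speed of each of dish_a, dish_b, dish_c below 0.03 m/s and x of dish_b in the frame of chamber between -0.036 and 0.036 m and y of dish_b in the frame of chamber between -0.103 and 0.103 m and z of dish_b in the frame of chamber between 0.0655 and 0.0725 m and x of dish_c in the frame of chamber between -0.036 and 0.036 m and y of dish_c in the frame of chamber between -0.103 and 0.103 m and z of dish_c in the frame of chamber between 0.0655 and 0.0725 m and value of joint lid above 0.8 rad), for 0.3 s.
4. the hood is closed (value of joint lid below 0.04 rad), for 0.2 s.
5. the catch is home (value of joint catch below 0.007 m), for 0.2 s.
At the end, for the whole second after the job is handed in: Every dish lies flat at rest on the deck ribs (centre within 36 mm in x and 103 mm in y of the deck centre, height within 3.5 mm, tilt under 0.06 rad); hood closed to 0.04 rad; catch home to 7 mm; lifter upright on the bench (within 6 mm, tilt under 0.1 rad) (x of dish_a in the frame of chamber between -0.036 and 0.036 m and y of dish_a in the frame of chamber between -0.103 and 0.103 m and z of dish_a in the frame of chamber between 0.0655 and 0.0725 m and angle between each of dish_a, dish_b, dish_c's own z axis and vertical below 0.06 rad and linear speed of each of dish_a, dish_b, dish_c, lifter below 0.03 m/s and x of dish_b in the frame of chamber between -0.036 and 0.036 m and y of dish_b in the frame of chamber between -0.103 and 0.103 m and z of dish_b in the frame of chamber between 0.0655 and 0.0725 m and x of dish_c in the frame of chamber between -0.036 and 0.036 m and y of dish_c in the frame of chamber between -0.103 and 0.103 m and z of dish_c in the frame of chamber between 0.0655 and 0.0725 m and value of joint lid below 0.04 rad and value of joint catch below 0.007 m and height (world z) of lifter between -0.004 and 0.006 m and angle between lifter's own z axis and vertical below 0.1 rad); the robot touches nothing.
It fails at once if the gripper touches a dish (over 1.5 N) (contact force between the fingers and dish_a above 1.5 N or contact force between the fingers and dish_b above 1.5 N or contact force between the fingers and dish_c above 1.5 N).
It fails at once if a bottle, the jar or a tube is pushed away (over 40 mm) or knocked over (distance of any of media_bottle_1, media_bottle_2, jar, tube_1, tube_2 from where it was at the start of the episode above 0.04 m or angle between any of media_bottle_1, media_bottle_2, jar, tube_1, tube_2's own z axis and vertical above 0.5 rad).
Of dish_a, dish_b, dish_c only 2 to 3 are there at a start; the rules pass over those that are not, and their reading is None.
At some moment in a run one of lifter, dish_a, dish_b, dish_c may be knocked a few centimetres aside while the robot is not near it.
It also fails if it takes over 210 s, if anything falls off the work surface, if the arm or the gripper's body presses on something with over 40 N, if the wrist force passes 120 N, or if a joint passes its speed limit or range.

## Robot

A 6-joint arm with a two-finger parallel gripper is mounted at the origin on the work surface. World frame = base frame: x ahead of the robot, y to its left, z up, the work surface at z = 0. Lengths are in m, angles in degrees, forces in N, time in s.
With the tool pointing down it reaches from about 0.4 to 0.825 m from the base axis. Payload 7 kg.
Tool frame: the origin (TCP) lies midway between the tips of the shut fingers; the grasp point (between the pads) lies 19 mm behind it; z points along the fingers, y is the line along which they close (so a half turn about z gives the same grasp; the last joint's range is limited). The gripper opens to 88 mm and grips with 3 to 60 N. Pads are 19 mm wide; open, the fingers measure 130 mm over their backs; the gripper's body (78 mm by 193 mm) begins 47 mm behind the grasp point.
Start: joints at [84.861, 20.546, 0.682, 0, -70.136, -16.507], TCP at [0.249, 0.627, 0.227] pointing down, gripper open.
Joint ranges: [-176.03, 176.03], [-82.01, 121.73], [-58.28, 71.71], [-173.87, 95.51], [-174.79, -0.11], [-173.66, 173.66]. Speed limits (degrees/s): [136.94, 136.94, 172.46, 180, 180, 180].

## Interface

Orientations are given as [roll, pitch, yaw] about the fixed x, y, z axes, in that order (R = Rz(yaw) Ry(pitch) Rx(roll)).
In Python, from plant import ctrl gives the robot as it stands. The module is installed in compiled form; this text tells all that it offers.
- The arm moves only by the tool play_rows, never from a script. Its argument "commands" is a list that holds one entry, the list of rows, each a list of 7 numbers: the turn, a rotation vector about the tool's x, y, z in rad, then the shift along the tool's x, y, z in cm, then the finger opening in cm, from 0 to 8.76. In form: [[[ax, ay, az, x, y, z, grip], ...]]. A call has 1 to 8 rows; each row is the pose to reach, as a shift and turn from the pose commanded when the call began, along the tool's axes at that moment; what a row does not reach only later rows make up. A row lasts 1/12 s, in which the tool goes at most 41.7 mm and 7.16 degrees, less where a joint would pass 70% of its speed; a pose out of reach is approached as far as the arm can. A call with a gripper value outside its range is refused whole. The fingers move at their own pace and stop on an object; the grip force is fixed at half the most. Time passes only in rows, so rows that repeat a pose let the fingers close. It gives the time, the measured TCP pose, the force, the opening and the grip force at its end, in the units of the state.
- ctrl.get_obs(): the state, without advancing time (a new reading comes with each control period).
- ctrl.snapshot(name): name is "side" or "top"; returns a dict with "color" (400x640x3 uint8, red, green, blue), "camera_matrix" (3x3 intrinsics, pixels), "origin" and "rotation" of the camera in the world. Camera axes: x right, y down, z forward; pixel columns grow to the right and rows downward; lengths in m; the calibration is good to about 2 mm. A picture is of the moment at which its call begins. There is no depth.
- ctrl.close_job(): hands the job in; it is judged then, once.
Trained networks look in a picture, given as the dict that the camera call returned (one of the last four; its "shot" number tells which), for a name from the list of things; names that differ only in an ending like _2 or _b are one class to them, and where a whole thing is asked for, a point or a joint stands for the part that bears it (a point fixed in the world has none). Each returns a list of dicts, best first, with "conf" (0 to 1); they miss things now and then, are a little off and sometimes report something else, mostly with a low value. They report only what shows in the picture. A call takes as long as a camera call. They do not tell look-alikes from the thing itself.
- ctrl.find_in(picture, name): "bbox" ([left, top, width, height] in pixels, round what is visible of it).
The state is a dict: "clock": time; "joint_pos": joint angles; "qvel": joint speeds; "tau": joint torques, N m; "tool_pos": TCP position; "orientation": TCP orientation; "force": force on the tool from outside, world axes, zero at the start; "moment": the same for the moment, N m; "opening": finger opening in m; "gripper_force": force on a finger pad.
Only numpy, scipy, OpenCV 4.12 (cv2) and the standard library are available. Lean on these libraries where they do the work, as an engineer would, in place of code of your own. Each camera call takes 0.05 s, during which the arm holds its last target. There are 200 camera calls.

## Working session

There is one attempt and no reset: what is moved stays moved. The work goes in short steps, Python scripts to look and compute and a tool call to move; the robot and the scene stay as the last step left them, time stands still between calls to the robot, and variables do not carry over. Pictures are saved under pics/ and viewed, at most 14 in all, crops included, and the job is handed in when it is done.

Besides the shell and the picture viewer there is one more tool, called as a command line: name --argument value ..., lists and objects as JSON in quotes. play_rows: Moves the arm, as the interface text tells. Its arguments: {"type":"object","properties":{"commands":{"type":"array","items":{"type":"array","items":{"type":"array","items":{"type":"number"}}}}},"required":["commands"]}

```bash
mkdir -p pics; cat > h.py <<'E'
import numpy as np, cv2, json
from plant import ctrl
from scipy.spatial.transform import Rotation as R
def snap(name,fn=None,crop=None,scale=1):
    p=ctrl.snapshot(name)
    if fn:
        im=p["color"][:,:,::-1]
        if crop: x,y,w,h=crop; im=im[y:y+h,x:x+w]
        if scale!=1: im=cv2.resize(im,None,fx=scale,fy=scale,interpolation=cv2.INTER_CUBIC)
        cv2.imwrite("pics/"+fn,im)
    return p
def ray(p,u,v):
    K=np.array(p["camera_matrix"]);d=np.linalg.solve(K,[u,v,1.])
    return np.array(p["origin"]),np.array(p["rotation"])@d
def at_z(p,u,v,z):
    o,d=ray(p,u,v);return o+d*(z-o[2])/d[2]
def proj(p,X):
    K=np.array(p["camera_matrix"]);c=np.array(p["rotation"]).T@(np.array(X)-np.array(p["origin"]))
    q=K@c;return q[:2]/q[2]
def tri(ps,uvs):
    A=np.zeros((3,3));b=np.zeros(3)
    for p,uv in zip(ps,uvs):
        o,d=ray(p,*uv);d=d/np.linalg.norm(d);M=np.eye(3)-np.outer(d,d);A+=M;b+=M@o
    return np.linalg.solve(A,b)
E
python3 - <<'E'
from h import *
o=ctrl.get_obs();print(o)
for n in("top","side"):
    p=snap(n,n+"0.png");print(n,p["origin"],np.round(p["rotation"],3).tolist(),np.array(p["camera_matrix"]).tolist())
    for t in["chamber","catch_tab","lid_bar","rack","lifter","dish_a","media_bottle_1","jar","tube_1"]:
        print(t,[(d["bbox"],round(d["conf"],2)) for d in ctrl.find_in(p,t)])
E
```

```text
{'clock': 0.0, 'joint_pos': array([ 8.48609239e+01,  2.05907339e+01,  6.33078641e-01, -1.92350144e-02,
       -7.01345410e+01, -1.65063781e+01]), 'qvel': array([-0.07937112,  0.00146288,  0.11471615,  0.02479009, -0.06595735,
       -0.06504912]), 'tau': array([ 3.70185335e-04, -5.82723391e+01,  2.93047625e+01,  6.99716985e+00,
        6.90389556e-03, -1.56794044e-04]), 'tool_pos': array([0.24883781, 0.626936  , 0.22562809]), 'orientation': array([ 1.79906465e+02, -8.86053113e-03, -2.16519978e+01]), 'force': array([ 0.01822975,  0.39443359, -0.62517609]), 'moment': array([ 0.01844919,  0.00178624, -0.00461348]), 'gripper_force': 0.0, 'opening': 0.08769724056929645}
top [ 0.40582849 -0.01074058  1.18828842] [-174.214, -0.098, -91.692] [[417.35639095241703, 0.0, 318.7252176461693], [0.0, 417.35639095241703, 201.37180327845374], [0.0, 0.0, 1.0]]
chamber []
catch_tab [([167.7, 145.5, 107.8, 75.6], 0.5)]
lid_bar [([170.6, 141.9, 108.8, 79.8], 0.93)]
rack []
lifter [([371.6, 270.8, 36.2, 41.3], 0.97), ([298.3, 201.6, 23.1, 38.3], 0.86), ([317.7, 247.8, 39.5, 36.3], 0.56), ([121.3, 217.6, 2
[... 441 characters left out ...]
21.358] [[382.33788921772936, 0.0, 323.2296337683002], [0.0, 382.33788921772936, 204.31013619531652], [0.0, 0.0, 1.0]]
chamber [([281.0, 134.4, 77.0, 71.7], 0.65)]
catch_tab [([370.7, 161.1, 26.3, 42.7], 0.17)]
lid_bar [([285.1, 135.6, 73.3, 51.4], 0.81)]
rack [([340.5, 222.1, 92.3, 85.6], 0.98)]
lifter [([261.0, 220.8, 37.3, 40.6], 0.66), ([294.1, 195.3, 34.4, 34.2], 0.63), ([252.4, 260.3, 30.6, 47.9], 0.61)]
dish_a [([372.1, 248.2, 29.4, 19.0], 0.84), ([394.7, 264.1, 23.3, 24.3], 0.56)]
media_bottle_1 [([370.1, 159.1, 25.8, 43.8], 0.71), ([391.7, 179.0, 23.7, 47.9], 0.6)]
jar [([361.1, 194.6, 17.1, 20.4], 0.82)]
tube_1 [([373.2, 317.0, 19.7, 38.5], 0.93), ([340.3, 219.6, 94.0, 88.9], 0.4)]
```

View pics/top0.png

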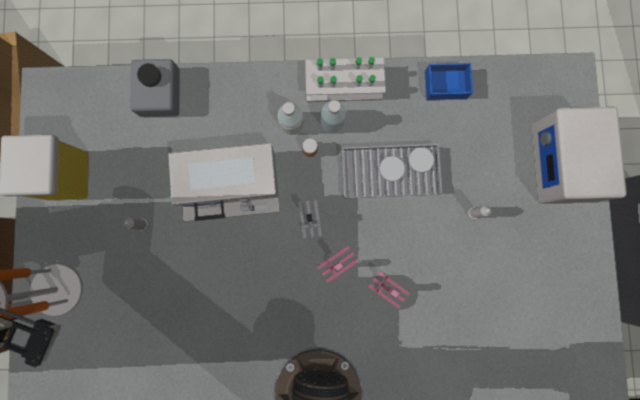

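View pics/side0.png

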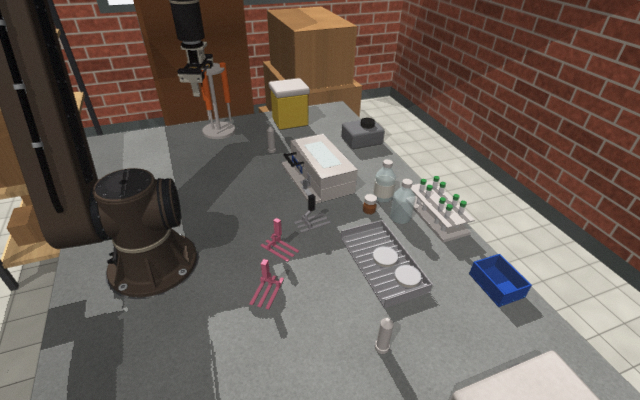

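```bash
sed -i 's/np.array(p\["rotation"\])/rot(p)/g' h.py; cat >> h.py <<'E'
def rot(p):
    r=np.array(p["rotation"]);return r if r.shape==(3,3) else R.from_euler("xyz",r,degrees=True).as_matrix()
E
python3 - <<'E'
from h import *
p=snap("top","c1.png",(160,135,145,90),5.4)
p=ctrl.snapshot("top");im=p["color"][:,:,::-1][130:245,290:450];cv2.imwrite("pics/c2.png",cv2.resize(im,None,fx=5,fy=5,interpolation=cv2.INTER_CUBIC))
p=ctrl.snapshot("side");np.save("side0.npy",p["color"])
im=p["color"][:,:,::-1][125:315,265:435];cv2.imwrite("pics/c3.png",cv2.resize(im,None,fx=3.1,fy=3.1,interpolation=cv2.INTER_CUBIC))
E
```

```text
(no output)
```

View pics/c1.png

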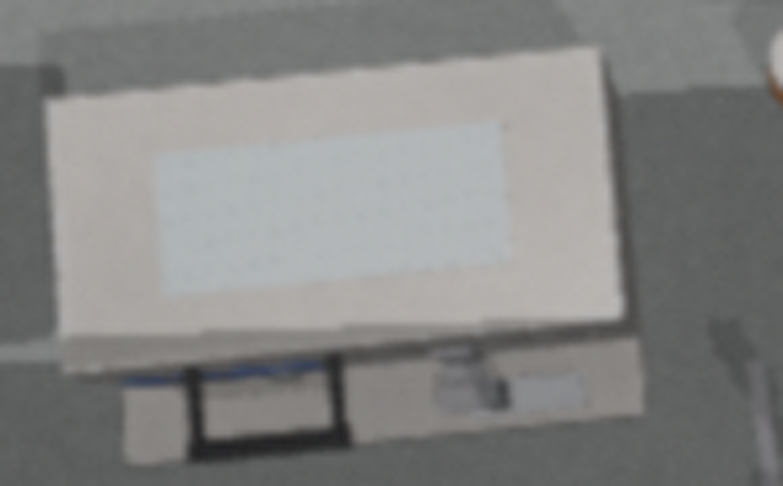

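View pics/c2.png

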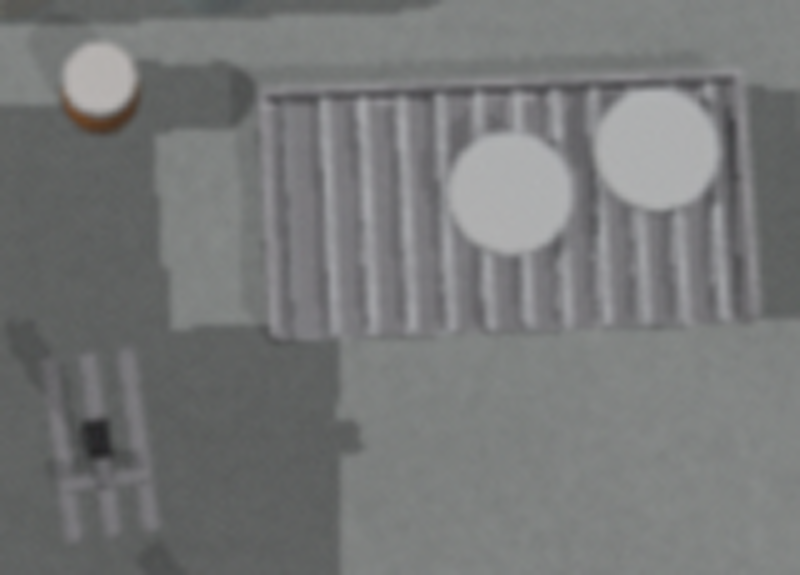

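View pics/c3.png

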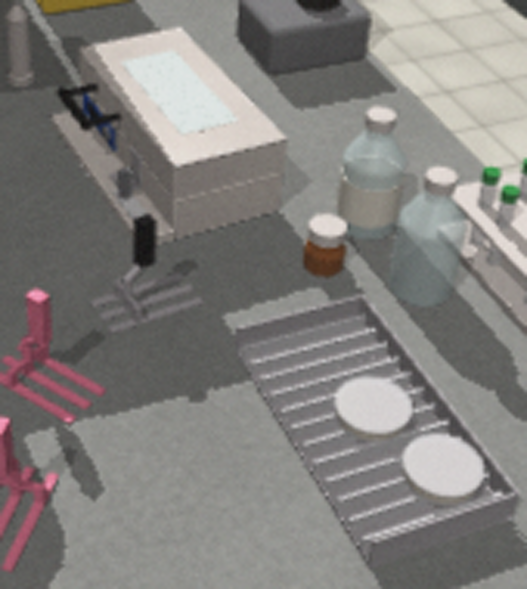

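```bash
cat > fit.py <<'E'
from h import *
from scipy.optimize import least_squares
T=ctrl.snapshot("top");S=ctrl.snapshot("side")
c1=lambda x,y:(160+(x+.5)/5.4-.5,135+(y+.5)/5.4-.5)
c2=lambda x,y:(290+(x+.5)/5-.5,130+(y+.5)/5-.5)
c3=lambda x,y:(265+(x+.5)/3.1-.5,125+(y+.5)/3.1-.5)
def W(q,m):
    c,s=np.cos(q[2]),np.sin(q[2]);return np.array([q[0]+c*m[0]-s*m[1],q[1]+s*m[0]+c*m[1],m[2]])
def fit(name,obs,q0):
    f=lambda q:np.concatenate([proj(P,W(q,m))-uv for P,m,uv in obs])
    r=least_squares(f,q0,loss="soft_l1");print(name,np.round(r.x,4).tolist(),"res px",np.round(r.fun.reshape(-1,2),1).tolist());return r.x
ch=[(T,(.068,.136,.1),c1(45,98)),(T,(.068,-.136,.1),c1(602,46)),(T,(-.068,-.136,.1),c1(625,318)),(T,(-.068,.136,.1),c1(62,335)),(T,(-.11,.045,.077),c1(270,446)),
(S,(-.068,.136,.1),c3(83,46)),(S,(.068,.136,.1),c3(180,30)),(S,(.068,-.136,.1),c3(284,138)),(S,(-.068,-.136,.1),c3(176,165))]
rk=[(T,(.07,.136,.034),c2(262,95)),(T,(.07,-.136,.034),c2(742,76)),(T,(-.068,-.136,.034),c2(758,316)),(T,(-.068,.136,.034),c2(272,335)),
(S,(.07,-.136,.034),c3(515,495)),(S,(.07,.136,.034),c3(362,298))]
li=[(T,(.055,y,.003),c2(*a)) for y,a in((.022,(52,360)),(0,(90,355)),(-.022,(128,350)))]+[(T,(-.05,y,.003),c2(*a)) for y,a in((.022,(73,540)),(0,(112,533)),(-.022,(150,527)))]+[(T,(0,0,.11),c2(97,438)),(S,(0,0,.11),c3(145,218))]
if __name__=="__main__":
    C=fit("ch",ch,[.5,.25,.0]);K=fit("rk",rk,[.5,-.2,0]);L=fit("li",li,[.4,0,.1])
    print("ch by cam",fit("T",ch[:5],C),fit("S",ch[5:],C))
    for a in((511,192),(657,148)):
        w=at_z(T,*c2(*a),.035);d=w-np.r_[K[:2],.035];c,s=np.cos(K[2]),np.sin(K[2]);print("dish",w,"rack",c*d[0]+s*d[1],-s*d[0]+c*d[1])
    for a in((373,398),(443,460)):print("dishS",at_z(S,*c3(*a),.035))
    for n,m in(("bar",(-.11,.045,.077)),("tab",(-.092,-.06,.054)),("hinge",(.068,.045,.055))):print(n,W(C,m))
    # overlay
    im=cv2.resize(T["color"][:,:,::-1][130:250,155:455],None,fx=2.66,fy=2.66,interpolation=cv2.INTER_CUBIC)
    def seg(q,a,b,col):
        f=lambda m:tuple(np.int32(np.round(((proj(T,W(q,m))-[155,130]+.5)*2.66-.5)*16)))
        cv2.line(im,tuple(map(int,f(a))),tuple(map(int,f(b))),col,1,cv2.LINE_AA,4)
    for k in range(-6,6):
        y=.022*k+.011;seg(K,(-.068,y,.02),(.067,y,.02),(0,0,255))
    seg(C,(-.11,.005,.077),(-.11,.085,.077),(0,255,255));seg(C,(-.092,-.065,.054),(-.092,-.055,.054),(0,255,0));seg(C,(-.108,-.136,.015),(-.108,.1,.015),(255,0,0))
    for y in(-.022,0,.022):seg(L,(-.05,y,.003),(.055,y,.003),(0,0,255))
    cv2.imwrite("pics/ov.png",im)
E
python3 fit.py
```

```text
ch [0.5992, 0.2385, 0.0623] res px [[0.5, -0.5], [-0.3, -0.1], [-0.4, 0.1], [0.3, 6.4], [-0.2, -0.8], [-1.0, 0.5], [0.6, -1.0], [1.2, 0.0], [-0.7, 0.4]]
rk [0.6022, -0.2223, 0.0062] res px [[-0.1, -0.4], [0.3, 0.0], [0.3, 0.6], [-0.0, 0.2], [0.5, -0.1], [-0.3, -1.1]]
li [0.4754, 0.0105, 0.0951] res px [[-0.2, -0.5], [-0.1, -0.4], [-0.1, -0.4], [0.1, 0.2], [-0.0, 0.6], [0.1, 0.8], [0.0, -0.3], [-0.1, 0.4]]
T [0.5992, 0.2384, 0.0621] res px [[0.6, -0.5], [-0.3, -0.1], [-0.4, 0.2], [0.3, 6.4], [-0.2, -0.8]]
S [0.5996, 0.2395, 0.0626] res px [[-1.0, 0.4], [0.6, -1.1], [1.1, -0.1], [-0.7, 0.2]]
ch by cam [0.59919743 0.23837946 0.06207156] [0.59962865 0.23946324 0.06255609]
dish [ 0.61048295 -0.22352843  0.035     ] rack 0.00830013493722022 -0.0012795212072844837
dish [ 0.63309747 -0.30667546  0.035     ] rack 0.03039899561096144 -0.08456508853631363
dishS [ 0.61285048 -0.2179916   0.035     ]
dishS [ 0.63412274 -0.30412086  0.035     ]
bar [0.48665788 0.27656503 0.077     ]
tab [0.51116347 0.17289017 0.054     ]
hinge [0.66431221 0.28765281 0.055     ]
```

View pics/ov.png

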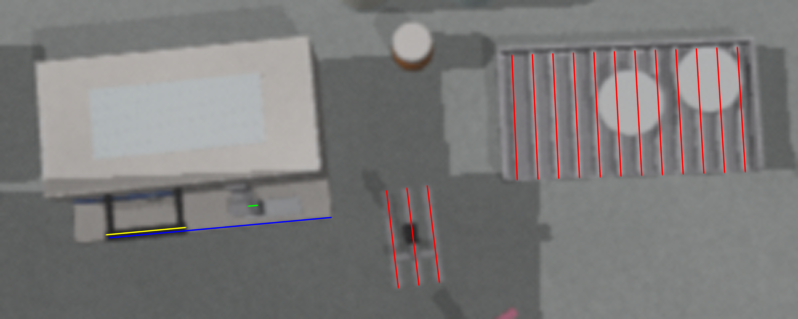

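```bash
cat > go.py <<'E'
# usage: go.py x y z yaw [x y z yaw ...] : successive targets (each from the previous), prints tool-frame turn/shift
import sys
from h import *
def plan(args):
    o=ctrl.get_obs();p=np.array(o["tool_pos"]);y=o["orientation"][2]
    print("now",round(o["clock"],2),np.round(p,4),np.round(o["orientation"],2),"open",round(o["opening"],4),"gf",round(o["gripper_force"],1),"F",np.round(o["force"],1))
    for t in np.reshape(args,(-1,4)):
        d=t[:3]-p;c,s=np.cos(np.radians(y)),np.sin(np.radians(y));a=(t[3]-y+180)%360-180
        print("az %.3f  x %.2f y %.2f z %.2f cm  (rows>=%.1f)"%(-np.radians(a),100*(c*d[0]+s*d[1]),100*(s*d[0]-c*d[1]),-100*d[2],max(np.linalg.norm(d)/.0417,abs(a)/7.16)))
        p,y=t[:3],t[3]
if __name__=="__main__":plan([float(a) for a in sys.argv[1:]])
E
python3 go.py 0.511 0.173 0.13 3.57 0.511 0.173 0.042 3.57
python3 - <<'E'
from h import *
T=ctrl.snapshot("top");S=ctrl.snapshot("side")
for n,z,uvT,uvS in(("b1",.145,(289,109),(387,164)),("b2",.145,(334,106),(406,184)),("jar",.055,(309.5,145.5),(370,198)),("tube2",.11,(129,222),None),("tube1",.11,(485,211),None)):
    print(n,at_z(T,*uvT,z), tri([T,S],[uvT,uvS]) if uvS else "")
E
```

```text
now 1.25 [0.249  0.6274 0.2265] [-180.     -0.    -21.65] open 0.0877 gf 0.0 F [-0.5  0.6 -0.5]
az -0.440  x 41.11 y 32.57 z 9.65 cm  (rows>=12.8)
az -0.000  x 0.00 y 0.00 z 8.80 cm  (rows>=2.1)
b1 [0.75218263 0.05366911 0.145     ] [0.75487134 0.05436119 0.13586539]
b2 [ 0.75676232 -0.06219803  0.145     ] [ 0.75883499 -0.06202301  0.1335645 ]
jar [0.6766106  0.00485947 0.055     ] [0.67712163 0.00503646 0.05142665]
tube2 [0.47585949 0.47541655 0.11      ] 
tube1 [ 0.47725287 -0.44595764  0.11      ]
```

play_rows --commands '[[[0,0,-0.22,10.3,8.2,0,4],[0,0,-0.44,20.5,16.3,0,4],[0,0,-0.44,20.5,16.3,0,4],[0,0,-0.44,20.5,16.3,0,4],[0,0,-0.44,20.5,16.3,0,4],[0,0,-0.44,20.5,16.3,0,4],[0,0,-0.44,20.5,16.3,0,4],[0,0,-0.44,20.5,16.3,0,4]]]'

```text
clock: 2.02
tool_pos: [0.3807, 0.3975, 0.2272]
orientation: [-180.0, -0.0, 3.4]
force: [0.6, 0.1, 1.3]
opening: 0.0423
gripper_force: 0.0
```

play_rows --commands '[[[0,0,0,1.5,3,0,4],[0,0,0,3.4,6.7,1,4],[0,0,0,5.3,10.6,4,4],[0,0,0,7.5,15,6,4],[0,0,0,9.7,19.3,8,4],[0,0,0,11.7,23.5,9.6,4],[0,0,0,11.7,23.5,9.6,4],[0,0,0,11.7,23.5,9.6,4]]]'

```text
clock: 2.68
tool_pos: [0.5112, 0.1682, 0.1274]
orientation: [179.8, 0.2, 3.3]
force: [-0.2, 0.6, -0.4]
opening: 0.04
gripper_force: 0.0
```

```bash
python3 go.py 0.511 0.173 0.042 3.57 0.511 0.173 0.042 3.57;python3 - <<'E'
from h import *
T=ctrl.snapshot("top");S=ctrl.snapshot("side")
a=cv2.resize(T["color"][:,:,::-1][130:250,150:310],None,fx=2.5,fy=2.5,interpolation=cv2.INTER_CUBIC)
b=cv2.resize(S["color"][:,:,::-1][100:220,260:420],None,fx=2.5,fy=2.5,interpolation=cv2.INTER_CUBIC)
cv2.imwrite("pics/m1.png",np.hstack([a,b]))
E
```

```text
now 2.68 [0.5112 0.1682 0.1274] [179.84   0.25   3.32] open 0.04 gf 0.0 F [-0.2  0.6 -0.4]
az -0.004  x 0.01 y -0.48 z 8.54 cm  (rows>=2.1)
az -0.000  x 0.00 y 0.00 z -0.00 cm  (rows>=0.0)
```

View pics/m1.png

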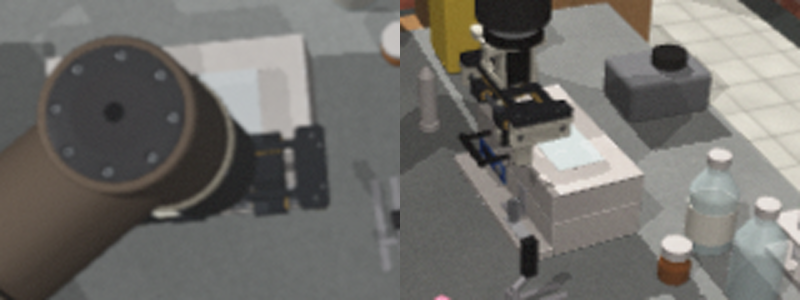

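play_rows --commands '[[[0,0,0,0,-0.4,3,4],[0,0,0,0,-0.4,5,4],[0,0,0,0,-0.4,7,4],[0,0,0,0,-0.4,8.5,4],[0,0,0,0,-0.4,8.5,4],[0,0,0,0,-0.4,8.5,2],[0,0,0,0,-0.4,8.5,0],[0,0,0,0,-0.4,8.5,0]]]'

```text
clock: 3.45
tool_pos: [0.5113, 0.1782, 0.047]
orientation: [-179.9, -0.1, 3.6]
force: [0.2, -1.2, 1.1]
opening: 0.0256
gripper_force: 0.8
```

play_rows --commands '[[[0,0,0,0,0,0,0],[0,0,0,0,0,0,0],[0,0,0,0,0,0,0],[0,0,0,0,0,0,0],[0,0,0,0,0,0,0]]]'

```text
clock: 3.87
tool_pos: [0.5111, 0.1728, 0.0469]
orientation: [179.7, 0.0, 3.6]
force: [8.6, -22.6, 6.2]
opening: 0.0092
gripper_force: 30.0
```

play_rows --commands '[[[0,0,0,0,1,0,0],[0,0,0,0,1.7,0,0],[0,0,0,0,2.4,0,0],[0,0,0,0,3.1,0,0],[0,0,0,0,3.7,0,0],[0,0,0,0,4,0,0],[0,0,0,0,4,0,0],[0,0,0,0,4,0,0]]]'

```text
clock: 4.53
tool_pos: [0.514, 0.1371, 0.0469]
orientation: [-180.0, -0.1, 3.6]
force: [0.6, -1.2, 6.5]
opening: 0.0093
gripper_force: 30.0
```

play_rows --commands '[[[0,0,0,0,0,0,0],[0,0,0,0,0,0,0],[0,0,0,0,0,0,2.5],[0,0,0,0,0,0,2.5],[0,0,0,0,0,0,2.5],[0,0,0,0,0,0,2.5]]]'

```text
clock: 5.03
tool_pos: [0.5129, 0.137, 0.0456]
orientation: [-180.0, 0.0, 3.6]
force: [0.2, -0.5, 0.2]
opening: 0.0242
gripper_force: 0.0
```

play_rows --commands '[[[0,0,0,0,0,-2,2.5],[0,0,0,0,0,-6,2.4],[0,0,0,0,0,-10,2.4],[0,0,0,0,0,-12,2.4],[0,0,0,0,0,-12,2.4],[0,0,0,0,0,-12,2.4]]]'

```text
clock: 5.53
tool_pos: [0.5136, 0.1375, 0.167]
orientation: [-179.9, -0.1, 3.6]
force: [0.2, 0.1, -0.8]
opening: 0.024
gripper_force: 0.0
```

```bash
python3 go.py 0.4867 0.2766 0.16 -86.4 0.4867 0.2766 0.058 -86.4
```

```text
now 5.53 [0.5136 0.1375 0.167 ] [-1.7989e+02 -1.5000e-01  3.5600e+00] open 0.024 gf 0.0 F [ 0.2  0.1 -0.8]
az 1.570  x -1.82 y -14.05 z 0.70 cm  (rows>=12.6)
az -0.000  x 0.00 y -0.00 z 10.20 cm  (rows>=2.4)
```

play_rows --commands '[[[0,0,0.1,0,-2,0,2.4],[0,0,0.22,-0.5,-5,0,2.4],[0,0,0.34,-1,-8,0,2.4],[0,0,0.46,-1.5,-11,0,2.4],[0,0,0.58,-1.8,-13,0,2.4],[0,0,0.7,-1.8,-14,0,2.4],[0,0,0.8,-1.8,-14,0,2.4],[0,0,0.8,-1.8,-14,0,2.4]]]'

```text
clock: 6.2
tool_pos: [0.4854, 0.2758, 0.1637]
orientation: [179.8, 0.0, -42.5]
force: [0.5, -0.1, -0.8]
opening: 0.0237
gripper_force: 0.0
```

play_rows --commands '[[[0,0,0.11,0,0,0,2.4],[0,0,0.23,0,0,0,2.4],[0,0,0.35,0,0,0,2.4],[0,0,0.47,0,0,0,2.4],[0,0,0.59,0,0,0,2.4],[0,0,0.7,0,0,0,2.4],[0,0,0.77,0,0,0,2.4],[0,0,0.77,0,0,0,2.4]]]'

```text
clock: 6.87
tool_pos: [0.486, 0.2748, 0.1645]
orientation: [179.9, -0.1, -86.4]
force: [0.2, 0.6, 0.4]
opening: 0.024
gripper_force: 0.0
```

play_rows --commands '[[[0,0,0,0,0,0,2.4],[0,0,0,0,0,0,2.4],[0,0,0,0,0,0,2.4]]]'

```text
clock: 7.12
tool_pos: [0.4863, 0.2754, 0.1653]
orientation: [180.0, -0.0, -86.2]
force: [0.7, -0.0, -0.1]
opening: 0.0236
gripper_force: 0.0
```

```bash
python3 go.py 0.4867 0.2766 0.16 -86.4 0.4867 0.2766 0.058 -86.4
```

```text
now 7.12 [0.4863 0.2754 0.1653] [ 1.7998e+02 -2.0000e-02 -8.6250e+01] open 0.0236 gf 0.0 F [ 0.7 -0.  -0.1]
az 0.003  x -0.12 y -0.05 z 0.53 cm  (rows>=0.1)
az -0.000  x 0.00 y -0.00 z 10.20 cm  (rows>=2.4)
```

play_rows --commands '[[[0,0,0,0,0,2,2.4],[0,0,0,0,0,5,2.4],[0,0,0,0,0,7,2.4],[0,0,0,0,0,8,2.4],[0,0,0,0,0,8.5,2.4],[0,0,0,0,0,8.5,2.4]]]'

```text
clock: 7.62
tool_pos: [0.4862, 0.2754, 0.0799]
orientation: [179.9, -0.1, -86.3]
force: [-0.2, -0.3, 0.1]
opening: 0.0243
gripper_force: 0.0
```

play_rows --commands '[[[0,0,0,0,0,1,2.4],[0,0,0,0,0,2,2.4],[0,0,0,0,0,2,0],[0,0,0,0,0,2,0],[0,0,0,0,0,2,0],[0,0,0,0,0,2,0]]]'

```text
clock: 8.12
tool_pos: [0.4844, 0.2751, 0.0602]
orientation: [179.8, -0.0, -86.4]
force: [-7.7, 2.2, -0.6]
opening: 0.0106
gripper_force: 30.0
```

play_rows --commands '[[[0,0,0,0,-0.25,-1.55,0],[0,0,0,0,-0.65,-3.05,0],[0,0,0,0,-1.15,-4.55,0],[0,0,0,0,-1.8,-5.95,0],[0,0,0,0,-2.6,-7.3,0],[0,0,0,0,-3.5,-8.6,0],[0,0,0,0,-4.5,-9.8,0],[0,0,0,0,-5.6,-10.95,0]]]'

```text
clock: 8.78
tool_pos: [0.5382, 0.279, 0.1712]
orientation: [179.6, -0.0, -86.4]
force: [-19.0, 2.7, 13.2]
opening: 0.0108
gripper_force: 30.0
```

```bash
python3 go.py 0.53 0.28 0.16 -86.4
```

```text
now 8.78 [0.5382 0.279  0.1712] [ 1.7963e+02 -1.0000e-02 -8.6380e+01] open 0.0108 gf 30.0 F [-19.    2.7  13.2]
az 0.000  x -0.15 y 0.82 z 1.12 cm  (rows>=0.3)
```

play_rows --commands '[[[0,0,0,0,-1.0,-1.0,0],[0,0,0,0,-2.25,-1.9,0],[0,0,0,0,-3.6,-2.7,0],[0,0,0,0,-5.0,-3.4,0],[0,0,0,0,-6.5,-3.95,0],[0,0,0,0,-8.0,-4.35,0],[0,0,0,0,-9.55,-4.65,0],[0,0,0,0,-11.1,-4.8,0]]]'

```text
clock: 9.45
tool_pos: [0.6532, 0.2866, 0.2198]
orientation: [-180.0, 0.1, -86.4]
force: [-2.1, 1.1, 0.6]
opening: 0.0108
gripper_force: 30.0
```

play_rows --commands '[[[0,0,0,0,-0.9,-0.03,0],[0,0,0,0,-1.8,0,0],[0,0,0,0,-1.8,0,0],[0,0,0,0,-1.8,0,0],[0,0,0,0,-1.8,0,0]]]'

```text
clock: 9.87
tool_pos: [0.6719, 0.2878, 0.2189]
orientation: [-179.9, 0.1, -86.4]
force: [2.2, 2.2, 4.7]
opening: 0.0106
gripper_force: 30.0
```

```bash
python3 go.py 0.45 0.1 0.3 -86.4
```

```text
now 9.87 [0.6719 0.2878 0.2189] [-1.7985e+02  6.0000e-02 -8.6380e+01] open 0.0106 gf 30.0 F [2.2 2.2 4.7]
az 0.000  x 17.34 y 23.33 z -8.11 cm  (rows>=7.2)
```

play_rows --commands '[[[0,0,0,0,0,0,2.6],[0,0,0,0,0,0,2.6],[0,0,0,0,0,0,2.6],[0,0,0,0,0,-2,2.6],[0,0,0,0,0,-5,2.6],[0,0,0,0,0,-8,2.6],[0,0,0,0,0,-8,2.6]]]'

```text
clock: 10.45
tool_pos: [0.6728, 0.2874, 0.3049]
orientation: [-179.6, 0.1, -86.4]
force: [-0.6, 0.1, 2.5]
opening: 0.026
gripper_force: 0.0
```

play_rows --commands '[[[0,0,-0.1,2,2,0,3],[0,0,-0.2,5,4,0,3],[0,0,-0.32,8,6.5,0,3],[0,0,-0.44,11,9,0,3],[0,0,-0.56,14,11.5,0,3],[0,0,-0.68,17,13.5,0,3],[0,0,-0.8,19.5,15.5,0,3],[0,0,-0.8,20,16,0,3]]]'

```text
clock: 11.12
tool_pos: [0.5207, 0.0742, 0.2984]
orientation: [180.0, 0.0, -40.2]
force: [-0.7, -0.3, 0.6]
opening: 0.03
gripper_force: 0.0
```

play_rows --commands '[[[0,0,-0.12,0,0,0,3],[0,0,-0.24,0,0,0,3],[0,0,-0.36,0,0,0,3],[0,0,-0.48,0,0,0,3],[0,0,-0.6,0,0,0,3],[0,0,-0.72,0,0,0,3],[0,0,-0.8,0,0,0,3],[0,0,-0.8,0,0,0,3]]]'

```text
clock: 11.78
tool_pos: [0.5234, 0.0775, 0.2975]
orientation: [180.0, 0.1, 5.5]
force: [-0.4, -0.4, 0.1]
opening: 0.0302
gripper_force: 0.0
```

```bash
python3 go.py 0.4754 0.0105 0.14 5.45  0.4754 0.0105 0.066 5.45
python3 - <<'E'
from h import *
T=ctrl.snapshot("top");S=ctrl.snapshot("side")
a=cv2.resize(T["color"][:,:,::-1][95:245,150:310],None,fx=2.5,fy=2.5,interpolation=cv2.INTER_CUBIC)
b=cv2.resize(S["color"][:,:,::-1][80:230,260:420],None,fx=2.5,fy=2.5,interpolation=cv2.INTER_CUBIC)
cv2.imwrite("pics/m2.png",np.hstack([a,b]))
E
```

```text
now 11.78 [0.5234 0.0775 0.2975] [1.7998e+02 6.0000e-02 5.4600e+00] open 0.0302 gf 0.0 F [-0.4 -0.4  0.1]
az 0.000  x -5.42 y 6.21 z 15.75 cm  (rows>=4.3)
az -0.000  x 0.00 y 0.00 z 7.40 cm  (rows>=1.8)
```

View pics/m2.png

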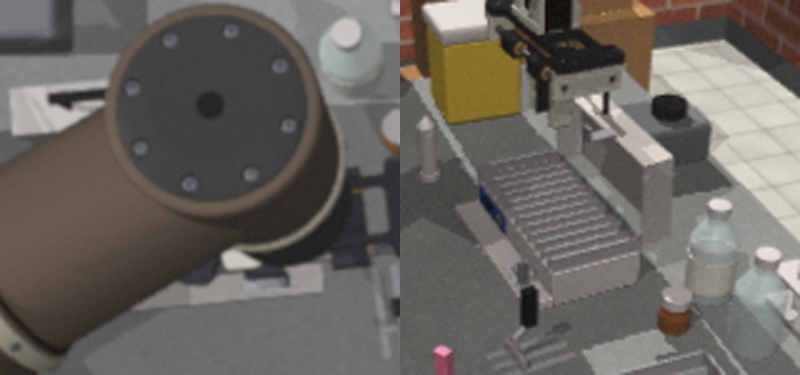

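play_rows --commands '[[[0,0,0,-1.4,1.6,3,3.4],[0,0,0,-2.8,3.2,6,3.4],[0,0,0,-4.2,4.8,9,3.4],[0,0,0,-5.4,6.2,12,3.4],[0,0,0,-5.4,6.2,15,3.4],[0,0,0,-5.4,6.2,15.7,3.4],[0,0,0,-5.4,6.2,15.7,3.4]]]'

```text
clock: 12.47
tool_pos: [0.4747, 0.0103, 0.1396]
orientation: [179.9, 0.2, 5.1]
force: [-0.4, 0.2, 0.7]
opening: 0.0337
gripper_force: 0.0
```

play_rows --commands '[[[0,0,0,0,0,2,3.4],[0,0,0,0,0,4,3.4],[0,0,0,0,0,6,3.4],[0,0,0,0,0,7.2,3.4],[0,0,0,0,0,7.2,3.4],[0,0,0,0,0,7.2,3.4]]]'

```text
clock: 12.97
tool_pos: [0.4771, 0.0116, 0.0702]
orientation: [180.0, -0.0, 5.3]
force: [0.2, 0.3, 0.2]
opening: 0.0339
gripper_force: 0.0
```

```bash
python3 go.py  0.4754 0.0105 0.066 5.45
python3 - <<'E'
from h import *
T=ctrl.snapshot("top");S=ctrl.snapshot("side")
a=cv2.resize(T["color"][:,:,::-1][150:270,260:400],None,fx=2.8,fy=2.8,interpolation=cv2.INTER_CUBIC)
b=cv2.resize(S["color"][:,:,::-1][150:270,260:400],None,fx=2.8,fy=2.8,interpolation=cv2.INTER_CUBIC)
cv2.imwrite("pics/m3.png",np.hstack([a,b]))
E
```

```text
now 12.97 [0.4771 0.0116 0.0702] [ 1.7999e+02 -5.0000e-02  5.2900e+00] open 0.0339 gf 0.0 F [0.2 0.3 0.2]
az -0.003  x -0.18 y 0.09 z 0.42 cm  (rows>=0.1)
```

View pics/m3.png

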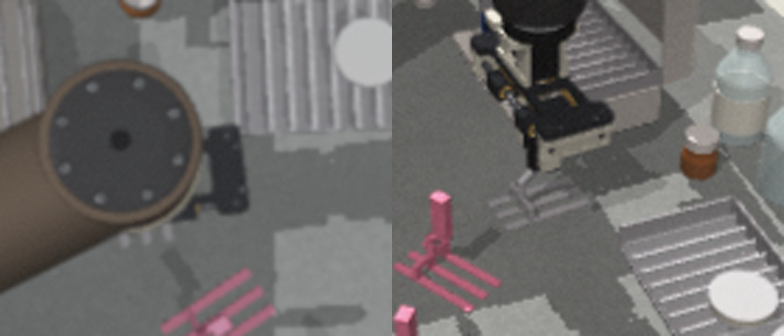

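play_rows --commands '[[[0,0,0,0,0,0,0.5],[0,0,0,0,0,0,0],[0,0,0,0,0,0,0],[0,0,0,0,0,0,0],[0,0,0,0,0,0,0],[0,0,0,0,0,0,0],[0,0,0,0,0,0,0]]]'

```text
clock: 13.65
tool_pos: [0.4761, 0.0109, 0.0694]
orientation: [180.0, -0.0, 5.3]
force: [-1.1, -0.1, 5.0]
opening: 0.0141
gripper_force: 30.0
```

play_rows --commands '[[[0,0,0,0,0,-0.5,0],[0,0,0,0,0,-1.5,0],[0,0,0,0,0,-3.5,0],[0,0,0,0,0,-5.5,0],[0,0,0,0,0,-7,0],[0,0,0,0,0,-7,0],[0,0,0,0,0,-7,0]]]'

```text
clock: 14.23
tool_pos: [0.4759, 0.0111, 0.1395]
orientation: [-180.0, -0.1, 5.3]
force: [-0.7, 0.6, -1.6]
opening: 0.0141
gripper_force: 30.0
```

```bash
python3 go.py  0.467 -0.222 0.14 0.36
python3 - <<'E'
from h import *
T=ctrl.snapshot("top")
for t in("dish_a","lifter","rack"):print(t,[(d["bbox"],round(d["conf"],2)) for d in ctrl.find_in(T,t)])
E
```

```text
now 14.23 [0.4759 0.0111 0.1395] [-1.7995e+02 -7.0000e-02  5.2700e+00] open 0.0141 gf 30.0 F [-0.7  0.6 -1.6]
az 0.086  x -3.03 y 23.13 z -0.05 cm  (rows>=5.6)
dish_a [([406.6, 151.0, 27.9, 20.7], 0.97), ([154.3, 118.3, 117.8, 40.2], 0.69), ([378.5, 157.0, 26.5, 23.1], 0.56)]
lifter [([369.9, 271.5, 38.9, 40.7], 0.75), ([319.8, 246.5, 38.9, 30.6], 0.55), ([300.7, 231.7, 20.9, 7.8], 0.46)]
rack [([342.4, 144.5, 98.3, 54.3], 0.6)]
```

play_rows --commands '[[[0,0,0.04,-0.7,2,0,0],[0,0,0.08,-1.4,6,0,0],[0,0,0.086,-2.1,10,0,0],[0,0,0.086,-2.8,14,0,0],[0,0,0.086,-3.3,18,0,0],[0,0,0.086,-3.3,21.5,0,0],[0,0,0.086,-3.3,23.2,0,0],[0,0,0.086,-3.3,23.2,0,0]]]'

```text
clock: 15.1
tool_pos: [0.4638, -0.2262, 0.1378]
orientation: [180.0, 0.1, 0.2]
force: [-0.4, 0.4, -1.8]
opening: 0.0139
gripper_force: 30.0
```

play_rows --commands '[[[0,0,0,0,0,1.5,0],[0,0,0,0,0,3,0],[0,0,0,0,0,4,0],[0,0,0,0,0,4,0],[0,0,0,0,0,4,0],[0,0,0,0,0,4,0]]]'

```text
clock: 15.6
tool_pos: [0.4648, -0.223, 0.0995]
orientation: [180.0, -0.0, 0.4]
force: [0.6, 0.5, -0.5]
opening: 0.014
gripper_force: 30.0
```

```bash
python3 go.py  0.4642 -0.2232 0.0794 0.36
cat > chk.py <<'E'
# overlay ribs of rack/deck and the held lifter (from tool pose) on both cameras
from h import *
import sys
K=(.6022,-.2223,.0062);C=(.5992,.2385,.0623)
def W(q,m):
    c,s=np.cos(q[2]),np.sin(q[2]);return np.array([q[0]+c*m[0]-s*m[1],q[1]+s*m[0]+c*m[1],m[2]])
def chk(fn,q,z,crT,crS,f,off=.0694):
    o=ctrl.get_obs();t=o["tool_pos"];L=(t[0],t[1],np.radians(o["orientation"][2]));lz=t[2]-off
    print("lifter z %.4f"%lz);out=[]
    for n,(x0,y0,w,h) in(("top",crT),("side",crS)):
        P=ctrl.snapshot(n);im=cv2.resize(P["color"][:,:,::-1][y0:y0+h,x0:x0+w],None,fx=f,fy=f,interpolation=cv2.INTER_CUBIC)
        def seg(q,a,b,col):
            g=lambda m:tuple(int(round(v)) for v in ((proj(P,W(q,m))-[x0,y0]+.5)*f-.5)*16)
            cv2.line(im,g(a),g(b),col,1,cv2.LINE_AA,4)
        for k in range(-6,6):
            y=.022*k+.011;seg(q,(-.068,y,z),(-.03,y,z),(0,0,255))
        for y in(-.022,0,.022):seg(L,(-.05,y,lz+.003),(.055,y,lz+.003),(0,255,0))
        out.append(im)
    cv2.imwrite("pics/"+fn,np.hstack(out))
E
python3 -c "
from chk import *
chk('m4.png',K,.02,(320,140,130,120),(290,210,150,120),2.8)"
```

```text
now 15.6 [ 0.4648 -0.223   0.0995] [ 1.7998e+02 -1.0000e-02  4.0000e-01] open 0.014 gf 30.0 F [ 0.6  0.5 -0.5]
az 0.001  x -0.06 y 0.02 z 2.01 cm  (rows>=0.5)
lifter z 0.0301
```

View pics/m4.png

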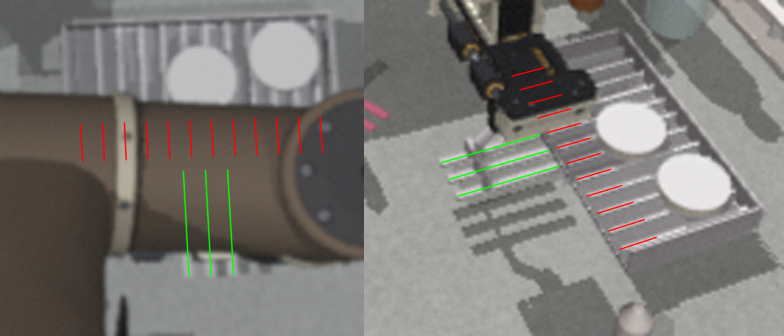

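play_rows --commands '[[[0,0,0,0,0,1,0],[0,0,0,0,0,2,0],[0,0,0,0,0,2,0],[0,0,0,0.8,0,2,0],[0,0,0,1.6,0,2,0],[0,0,0,2.4,0,2,0],[0,0,0,3.2,0,2,0],[0,0,0,4,0,2,0]]]'

```text
clock: 16.37
tool_pos: [0.5057, -0.2229, 0.0792]
orientation: [180.0, -0.0, 0.4]
force: [0.5, -0.5, -2.6]
opening: 0.0138
gripper_force: 30.0
```

```bash
python3 go.py  0.5900 -0.2224 0.0794 0.36
```

```text
now 16.37 [ 0.5057 -0.2229  0.0792] [ 1.7999e+02 -3.0000e-02  3.6000e-01] open 0.0138 gf 30.0 F [ 0.5 -0.5 -2.6]
az 0.000  x 8.43 y 0.00 z -0.02 cm  (rows>=2.0)
```

play_rows --commands '[[[0,0,0,1.2,0,0,0],[0,0,0,2.4,0,0,0],[0,0,0,3.6,0,0,0],[0,0,0,4.8,0,0,0],[0,0,0,6,0,0,0],[0,0,0,7.2,0,0,0],[0,0,0,8.0,0,0,0],[0,0,0,8.4,0,0,0]]]'

```text
clock: 17.03
tool_pos: [0.5899, -0.2224, 0.0787]
orientation: [180.0, -0.0, 0.4]
force: [0.5, -0.5, -0.9]
opening: 0.0135
gripper_force: 30.0
```

```bash
python3 go.py  0.5900 -0.2224 0.0794 0.36;python3 -c "
from chk import *
chk('m5.png',K,.02,(320,140,130,120),(290,210,150,120),2.8)
p=ctrl.snapshot('top');print([(d['bbox'],round(d['conf'],2)) for d in ctrl.find_in(p,'dish_a')])"
```

```text
now 17.03 [ 0.5899 -0.2224  0.0787] [179.99  -0.     0.37] open 0.0135 gf 30.0 F [ 0.5 -0.5 -0.9]
az 0.000  x 0.01 y 0.00 z -0.07 cm  (rows>=0.0)
lifter z 0.0093
[]
```

View pics/m5.png

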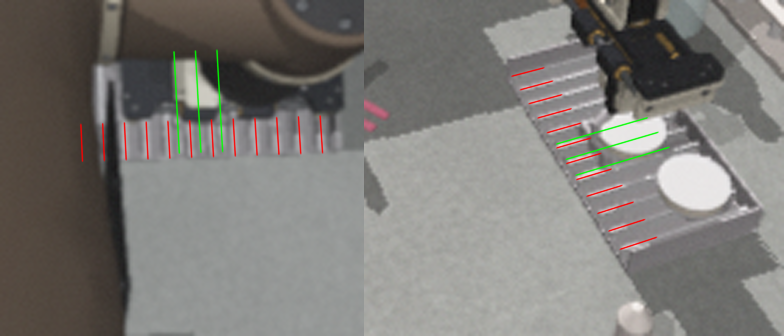

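play_rows --commands '[[[0,0,0,0,0,-0.3,0],[0,0,0,0,0,-0.7,0],[0,0,0,0,0,-1.2,0],[0,0,0,0,0,-2,0],[0,0,0,0,0,-3.2,0],[0,0,0,0,0,-4.6,0],[0,0,0,0,0,-6,0],[0,0,0,0,0,-7.4,0]]]'

```text
clock: 17.9
tool_pos: [0.5885, -0.2225, 0.1551]
orientation: [180.0, -0.1, 0.4]
force: [0.7, -0.5, -1.4]
opening: 0.0136
gripper_force: 30.0
```

play_rows --commands '[[[0,0,0,0,0,-1,0],[0,0,0,0,0,-1.6,0],[0,0,0,0,0,-1.8,0],[0,0,0,0,0,-1.8,0],[0,0,0,0,0,-1.8,0]]]'

```text
clock: 18.32
tool_pos: [0.588, -0.2222, 0.1705]
orientation: [-180.0, 0.0, 0.3]
force: [0.3, -0.6, -2.0]
opening: 0.0139
gripper_force: 30.0
```

```bash
python3 go.py  0.5765 0.2812 0.17 3.57;python3 -c "
from chk import *
chk('m6.png',K,.02,(320,140,130,120),(290,180,150,120),2.8)"
```

```text
now 18.32 [ 0.588  -0.2222  0.1705] [-1.7998e+02  4.0000e-02  3.5000e-01] open 0.0139 gf 30.0 F [ 0.3 -0.6 -2. ]
az -0.056  x -0.84 y -50.35 z 0.05 cm  (rows>=12.1)
lifter z 0.1011
```

View pics/m6.png

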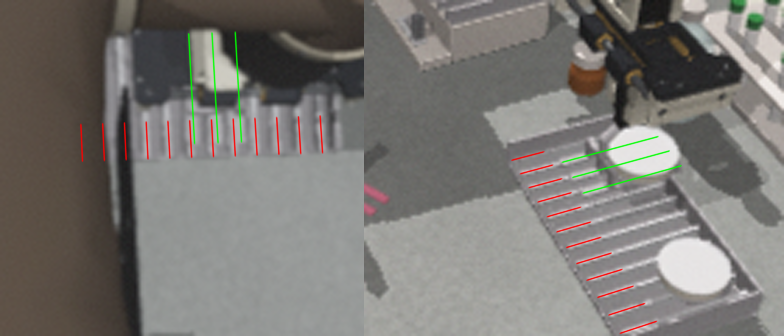

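play_rows --commands '[[[0,0,0,0,-0.5,0,0],[0,0,0,0,-1.5,0,0],[0,0,0,0,-3,0,0],[0,0,0,0,-5,0,0],[0,0,0,0,-7.5,0,0],[0,0,0,-0.1,-10,0,0],[0,0,0,-0.1,-12.5,0,0],[0,0,0,-0.1,-15,0,0]]]'

```text
clock: 19.08
tool_pos: [0.586, -0.0705, 0.1709]
orientation: [-180.0, 0.0, 0.4]
force: [1.1, -0.3, -2.6]
opening: 0.0135
gripper_force: 30.0
```

play_rows --commands '[[[0,0,0,0,-2.5,0,0],[0,0,0,0,-5,0,0],[0,0,0,0,-7.5,0,0],[0,0,0,-0.1,-10,0,0],[0,0,0,-0.1,-12.5,0,0],[0,0,0,-0.2,-15,0,0],[0,0,0,-0.2,-17.5,0,0],[0,0,0,-0.3,-20,0,0]]]'

```text
clock: 19.75
tool_pos: [0.5816, 0.1296, 0.1709]
orientation: [-180.0, 0.0, 0.4]
force: [0.5, 0.1, -1.3]
opening: 0.0139
gripper_force: 30.0
```

play_rows --commands '[[[0,0,-0.01,0,-2.5,0,0],[0,0,-0.02,-0.1,-5,0,0],[0,0,-0.03,-0.1,-7.5,0,0],[0,0,-0.04,-0.2,-9.8,0,0],[0,0,-0.05,-0.3,-11.8,0,0],[0,0,-0.056,-0.4,-13.4,0,0],[0,0,-0.056,-0.4,-14.6,0,0],[0,0,-0.056,-0.4,-15.3,0,0]]]'

```text
clock: 20.42
tool_pos: [0.5768, 0.2821, 0.1708]
orientation: [180.0, 0.0, 3.6]
force: [-0.1, -1.2, -2.2]
opening: 0.0142
gripper_force: 30.0
```

play_rows --commands '[[[0,0,0,0,0,0,0],[0,0,0,0,0,0,0],[0,0,0,0,0,0,0],[0,0,0,0,0,0,0]]]'

```text
clock: 20.75
tool_pos: [0.5773, 0.2796, 0.1711]
orientation: [180.0, 0.0, 3.5]
force: [-0.2, -0.0, -2.7]
opening: 0.0137
gripper_force: 30.0
```

```bash
python3 go.py  0.5765 0.2812 0.147 3.57;python3 -c "
from chk import *
chk('m7.png',C,.069,(150,120,140,120),(265,110,130,120),2.8)"
```

```text
now 20.75 [0.5773 0.2796 0.1711] [1.7999e+02 1.0000e-02 3.5000e+00] open 0.0137 gf 30.0 F [-0.2 -0.  -2.7]
az -0.001  x -0.07 y -0.16 z 2.41 cm  (rows>=0.6)
lifter z 0.1017
```

View pics/m7.png

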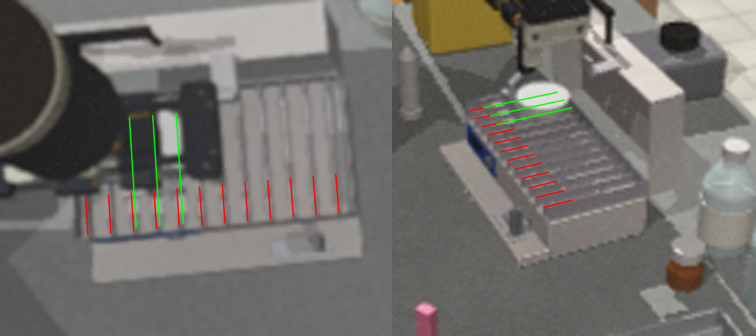

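play_rows --commands '[[[0,0,0,-0.05,-0.15,0.5,0],[0,0,0,-0.05,-0.15,1.1,0],[0,0,0,-0.05,-0.15,1.8,0],[0,0,0,-0.05,-0.15,2.4,0],[0,0,0,-0.05,-0.15,2.8,0],[0,0,0,-0.05,-0.15,3.2,0],[0,0,0,-0.05,-0.15,3.5,0],[0,0,0,-0.05,-0.15,3.5,0]]]'

```text
clock: 21.52
tool_pos: [0.5762, 0.2818, 0.1351]
orientation: [180.0, 0.1, 3.6]
force: [-1.5, -0.7, -3.0]
opening: 0.0141
gripper_force: 30.0
```

play_rows --commands '[[[0,0,0,0,0,0.1,0],[0,0,0,0,0,0.2,0],[0,0,0,0,0,0.2,0]]]'

```text
clock: 21.77
tool_pos: [0.5767, 0.2822, 0.1342]
orientation: [-180.0, -0.0, 3.6]
force: [-0.9, 0.1, -1.8]
opening: 0.0137
gripper_force: 30.0
```

play_rows --commands '[[[0,0,0,0,0,0.2,0],[0,0,0,0,0,0.4,0],[0,0,0,0,0,0.4,0],[0,0,0,-0.3,0,0.4,0],[0,0,0,-0.8,0,0.4,0],[0,0,0,-1.6,0,0.4,0],[0,0,0,-2.6,0,0.4,0],[0,0,0,-3.6,0,0.4,0]]]'

```text
clock: 22.43
tool_pos: [0.5396, 0.2796, 0.1301]
orientation: [-180.0, 0.0, 3.6]
force: [0.6, -0.4, -1.5]
opening: 0.0138
gripper_force: 30.0
```

play_rows --commands '[[[0,0,0,-1.2,0,0,0],[0,0,0,-2.4,0,0,0],[0,0,0,-3.6,0,0,0],[0,0,0,-4.8,0,0,0],[0,0,0,-6,0,0,0],[0,0,0,-7.5,0,0,0],[0,0,0,-9,0,0,0],[0,0,0,-10.5,0,0,0]]]'

```text
clock: 23.1
tool_pos: [0.4346, 0.2731, 0.1301]
orientation: [-180.0, -0.0, 3.6]
force: [-1.0, 1.0, -1.8]
opening: 0.014
gripper_force: 30.0
```

```bash
python3 go.py  0.44 0.2724 0.17 3.57 0.464 -0.31 0.12 .36;python3 -c "
from h import *
p=ctrl.snapshot('top');s=ctrl.snapshot('side')
C=(.5992,.2385,.0623);K=(.6022,-.2223,.0062)
def loc(q,w):
    c,s=np.cos(q[2]),np.sin(q[2]);d=w-np.array([q[0],q[1],0]);return np.round([c*d[0]+s*d[1],-s*d[0]+c*d[1]],4)
for n,P in(('top',p),('side',s)):
    for d in ctrl.find_in(P,'dish_a'):
        x,y,w,h=d['bbox'];u=(x+w/2,y+h/2);print(n,round(d['conf'],2),d['bbox'],'deck',loc(C,at_z(P,*u,.084 if n=='top' else .0765)),'rack',loc(K,at_z(P,*u,.035 if n=='top' else .0275)))
"
```

```text
now 23.1 [0.4346 0.2731 0.1301] [-1.7999e+02 -1.0000e-02  3.5700e+00] open 0.014 gf 30.0 F [-1.   1.  -1.8]
az -0.000  x 0.54 y 0.10 z -3.99 cm  (rows>=1.0)
az 0.056  x -1.23 y 58.28 z 5.00 cm  (rows>=14.0)
top 0.91 [192.2, 160.4, 31.0, 26.3] deck [0.0045 0.0402] rack [0.0108 0.514 ]
top 0.86 [410.1, 146.0, 21.0, 25.5] deck [-0.0076 -0.5321] rack [ 0.0317 -0.0835]
side 0.72 [308.3, 148.0, 24.9, 13.3] deck [0.0097 0.032 ] rack [0.038  0.5681]
side 0.58 [394.5, 265.8, 26.7, 22.9] deck [-0.0334 -0.5831] rack [ 0.029  -0.0897]
```

play_rows --commands '[[[0,0,0,0,1,-2,0],[0,0,0,0,3,-4,0],[0,0,0,0,6,-6,0],[0,0,0,0,9.5,-7,0],[0,0,0,0,13,-7,0],[0,0,0,-0.1,17,-7,0],[0,0,0,-0.1,21,-7,0],[0,0,0,-0.2,25,-7,0]]]'

```text
clock: 23.97
tool_pos: [0.4497, 0.022, 0.2005]
orientation: [-180.0, -0.1, 3.6]
force: [0.8, 1.0, -1.3]
opening: 0.014
gripper_force: 30.0
```

play_rows --commands '[[[0,0,0,0,4,0,0],[0,0,0,0,8,0,0],[0,0,0,-0.1,12,0,0],[0,0,0,-0.1,16,0,0],[0,0,0,-0.2,20,0,0],[0,0,0,-0.2,24,0,0],[0,0,0,-0.3,27,0,0],[0,0,0,-0.3,29,0,0]]]'

```text
clock: 24.63
tool_pos: [0.4644, -0.2693, 0.1998]
orientation: [180.0, 0.0, 3.4]
force: [0.4, 0.5, -1.9]
opening: 0.0134
gripper_force: 30.0
```

play_rows --commands '[[[0,0,0.03,0,2,2,0],[0,0,0.056,-0.1,3.5,4,0],[0,0,0.056,-0.1,4.4,6,0],[0,0,0.056,-0.1,4.5,8,0],[0,0,0.056,-0.1,4.5,9,0],[0,0,0.056,-0.1,4.5,9,0],[0,0,0.056,-0.1,4.5,9,0]]]'

```text
clock: 25.22
tool_pos: [0.4664, -0.3111, 0.1101]
orientation: [180.0, 0.1, 0.4]
force: [0.4, -0.9, -1.1]
opening: 0.0141
gripper_force: 30.0
```

```bash
python3 go.py  0.4647 -0.3112 0.0794 0.36;python3 -c "
from h import *
p=ctrl.snapshot('top');s=ctrl.snapshot('side')
K=(.6022,-.2223,.0062)
def loc(q,w):
    c,s=np.cos(q[2]),np.sin(q[2]);d=w-np.array([q[0],q[1],0]);return np.round([c*d[0]+s*d[1],-s*d[0]+c*d[1]],4)
for n,P in(('top',p),('side',s)):
    for d in ctrl.find_in(P,'dish_a'):
        x,y,w,h=d['bbox'];u=(x+w/2,y+h/2);print(n,round(d['conf'],2),d['bbox'],'rack',loc(K,at_z(P,*u,.035 if n=='top' else .0275)))
"
```

```text
now 25.22 [ 0.4664 -0.3111  0.1101] [1.7999e+02 5.0000e-02 3.7000e-01] open 0.0141 gf 30.0 F [ 0.4 -0.9 -1.1]
az 0.000  x -0.17 y 0.01 z 3.07 cm  (rows>=0.7)
top 0.73 [409.1, 147.6, 21.9, 12.0] rack [ 0.0464 -0.0829]
top 0.59 [189.9, 163.2, 32.4, 24.6] rack [0.0054 0.5185]
top 0.4 [302.1, 137.5, 17.1, 19.0] rack [0.0762 0.2238]
side 0.59 [396.6, 265.2, 24.0, 22.6] rack [ 0.0322 -0.0882]
side 0.45 [309.8, 148.5, 16.9, 12.2] rack [0.029  0.5717]
```

play_rows --commands '[[[0,0,0,0,0,1.5,0],[0,0,0,0,0,3.1,0],[0,0,0,0,0,3.1,0],[0,0,0,0.8,0,3.1,0],[0,0,0,1.6,0,3.1,0],[0,0,0,2.4,0,3.1,0],[0,0,0,3.2,0,3.1,0],[0,0,0,4,0,3.1,0]]]'

```text
clock: 26.08
tool_pos: [0.5078, -0.3108, 0.0797]
orientation: [180.0, -0.1, 0.4]
force: [0.9, 0.7, -1.0]
opening: 0.0137
gripper_force: 30.0
```

```bash
python3 go.py  0.6110 -0.3102 0.0794 0.36
```

```text
now 26.08 [ 0.5078 -0.3108  0.0797] [ 1.7998e+02 -7.0000e-02  3.7000e-01] open 0.0137 gf 30.0 F [ 0.9  0.7 -1. ]
az 0.000  x 10.32 y 0.01 z 0.03 cm  (rows>=2.5)
```

play_rows --commands '[[[0,0,0,1.4,0,0,0],[0,0,0,2.8,0,0,0],[0,0,0,4.2,0,0,0],[0,0,0,5.6,0,0,0],[0,0,0,7,0,0,0],[0,0,0,8.4,0,0,0],[0,0,0,9.5,0,0,0],[0,0,0,10,0,0,0]]]'

```text
clock: 26.75
tool_pos: [0.6081, -0.31, 0.0789]
orientation: [180.0, -0.0, 0.4]
force: [0.6, 0.1, -2.1]
opening: 0.0138
gripper_force: 30.0
```

play_rows --commands '[[[0,0,0,0.2,0,0,0],[0,0,0,0.2,0,0,0]]]'

```text
clock: 26.92
tool_pos: [0.6083, -0.31, 0.0788]
orientation: [-180.0, 0.0, 0.4]
force: [0.3, -0.4, -1.1]
opening: 0.0137
gripper_force: 30.0
```

```bash
python3 go.py  0.6110 -0.3102 0.0794 0.36
```

```text
now 26.92 [ 0.6083 -0.31    0.0788] [-1.7999e+02  3.0000e-02  3.6000e-01] open 0.0137 gf 30.0 F [ 0.3 -0.4 -1.1]
az -0.000  x 0.27 y 0.03 z -0.06 cm  (rows>=0.1)
```

play_rows --commands '[[[0,0,0,0,0,-0.3,0],[0,0,0,0,0,-0.7,0],[0,0,0,0,0,-1.2,0],[0,0,0,0,0,-2,0],[0,0,0,0,0,-3.2,0],[0,0,0,0,0,-4.6,0],[0,0,0,0,0,-6,0],[0,0,0,0,0,-7.4,0]]]'

```text
clock: 27.58
tool_pos: [0.6083, -0.3102, 0.1552]
orientation: [180.0, -0.1, 0.4]
force: [-0.0, -0.4, -1.9]
opening: 0.014
gripper_force: 30.0
```

play_rows --commands '[[[0,0,0,0,0,-1,0],[0,0,0,0,0,-1.6,0],[0,0,0,0,0,-1.8,0],[0,0,0,0,0,-1.8,0],[0,0,0,0,0,-1.8,0]]]'

```text
clock: 28.0
tool_pos: [0.6079, -0.3099, 0.1704]
orientation: [-180.0, 0.0, 0.3]
force: [-0.5, 1.1, -2.5]
opening: 0.0139
gripper_force: 30.0
```

```bash
python3 go.py  0.5785 0.1931 0.17 3.57;python3 -c "
from h import *
t=ctrl.get_obs()['tool_pos']
for n in('top','side'):
    P=ctrl.snapshot(n)
    print('expected',proj(P,t+np.array([.0245,0,-.0694+.003+(.015 if n=='top' else .0075)])))
    for d in ctrl.find_in(P,'dish_a'):
        x,y,w,h=d['bbox'];print(n,round(d['conf'],2),d['bbox'],x+w/2,y+h/2)
"
```

```text
now 28.0 [ 0.6079 -0.3099  0.1704] [-1.7997e+02  5.0000e-02  3.5000e-01] open 0.0139 gf 30.0 F [-0.5  1.1 -2.5]
az -0.056  x -2.63 y -50.32 z 0.04 cm  (rows>=12.1)
expected [430.16646566 152.94523012]
top 0.93 [192.9, 161.7, 28.0, 25.7] 206.9 174.54999999999998
top 0.16 [343.0, 147.2, 97.1, 50.2] 391.55 172.29999999999998
expected [413.02204722 254.64476555]
side 0.6 [310.5, 148.2, 18.1, 13.6] 319.55 155.0
side 0.57 [401.5, 243.7, 25.5, 20.1] 414.25 253.75
```

play_rows --commands '[[[0,0,0,0,-0.5,0,0],[0,0,0,0,-1.5,0,0],[0,0,0,-0.1,-3,0,0],[0,0,0,-0.2,-5,0,0],[0,0,0,-0.3,-7.5,0,0],[0,0,0,-0.4,-10,0,0],[0,0,0,-0.5,-12.5,0,0],[0,0,0,-0.6,-15,0,0]]]'

```text
clock: 28.87
tool_pos: [0.6008, -0.1577, 0.1712]
orientation: [-180.0, -0.0, 0.4]
force: [1.1, -0.4, -3.2]
opening: 0.0138
gripper_force: 30.0
```

play_rows --commands '[[[0,0,0,-0.15,-2.5,0,0],[0,0,0,-0.3,-5,0,0],[0,0,0,-0.45,-7.5,0,0],[0,0,0,-0.6,-10,0,0],[0,0,0,-0.75,-12.5,0,0],[0,0,0,-0.9,-15,0,0],[0,0,0,-1.0,-17.5,0,0],[0,0,0,-1.1,-20,0,0]]]'

```text
clock: 29.53
tool_pos: [0.5882, 0.0422, 0.1714]
orientation: [-180.0, -0.0, 0.4]
force: [0.2, -0.4, -1.4]
opening: 0.0137
gripper_force: 30.0
```

play_rows --commands '[[[0,0,-0.01,-0.15,-2.5,0,0],[0,0,-0.02,-0.3,-5,0,0],[0,0,-0.03,-0.4,-7.5,0,0],[0,0,-0.04,-0.5,-9.8,0,0],[0,0,-0.05,-0.6,-11.8,0,0],[0,0,-0.056,-0.7,-13.4,0,0],[0,0,-0.056,-0.8,-14.6,0,0],[0,0,-0.056,-0.9,-15.3,0,0]]]'

```text
clock: 30.2
tool_pos: [0.5786, 0.1945, 0.1711]
orientation: [-180.0, -0.0, 3.6]
force: [-0.3, -0.5, -0.8]
opening: 0.0139
gripper_force: 30.0
```

play_rows --commands '[[[0,0,0,0,0,0,0],[0,0,0,0,0,0,0],[0,0,0,0,0,0,0],[0,0,0,0,0,0,0]]]'

```text
clock: 30.53
tool_pos: [0.5792, 0.1918, 0.1711]
orientation: [180.0, 0.0, 3.5]
force: [-0.5, -0.3, -2.6]
opening: 0.0138
gripper_force: 30.0
```

```bash
python3 go.py  0.5785 0.1931 0.1351 3.57
```

```text
now 30.53 [0.5792 0.1918 0.1711] [1.7999e+02 1.0000e-02 3.5000e+00] open 0.0138 gf 30.0 F [-0.5 -0.3 -2.6]
az -0.001  x -0.07 y -0.13 z 3.60 cm  (rows>=0.9)
```

play_rows --commands '[[[0,0,0,-0.05,-0.1,0.5,0],[0,0,0,-0.05,-0.1,1.1,0],[0,0,0,-0.05,-0.1,1.8,0],[0,0,0,-0.05,-0.1,2.4,0],[0,0,0,-0.05,-0.1,2.8,0],[0,0,0,-0.05,-0.1,3.2,0],[0,0,0,-0.05,-0.1,3.5,0],[0,0,0,-0.05,-0.1,3.6,0]]]'

```text
clock: 31.2
tool_pos: [0.5784, 0.1936, 0.1344]
orientation: [180.0, 0.0, 3.6]
force: [-0.3, -0.2, -1.6]
opening: 0.0134
gripper_force: 30.0
```

play_rows --commands '[[[0,0,0,0,0,0.2,0],[0,0,0,0,0,0.4,0],[0,0,0,0,0,0.5,0],[0,0,0,0,0,0.5,0]]]'

```text
clock: 31.53
tool_pos: [0.5786, 0.1937, 0.13]
orientation: [180.0, 0.0, 3.6]
force: [-1.0, -0.1, -0.7]
opening: 0.0138
gripper_force: 30.0
```

play_rows --commands '[[[0,0,0,-0.3,0,0,0],[0,0,0,-0.8,0,0,0],[0,0,0,-1.6,0,0,0],[0,0,0,-2.6,0,0,0],[0,0,0,-3.8,0,0,0],[0,0,0,-5,0,0,0],[0,0,0,-6.2,0,0,0],[0,0,0,-7.4,0,0,0]]]'

```text
clock: 32.2
tool_pos: [0.5033, 0.1889, 0.1302]
orientation: [-180.0, -0.0, 3.6]
force: [-1.0, 0.5, -1.3]
opening: 0.0137
gripper_force: 30.0
```

play_rows --commands '[[[0,0,0,-1.2,0,0,0],[0,0,0,-2.4,0,0,0],[0,0,0,-3.8,0,0,0],[0,0,0,-5.2,0,0,0],[0,0,0,-6.6,0,0,0],[0,0,0,-6.6,0,-2,0],[0,0,0,-6.6,0,-3,0],[0,0,0,-6.6,0,-3,0]]]'

```text
clock: 32.87
tool_pos: [0.44, 0.1863, 0.1627]
orientation: [-179.8, -0.3, 3.6]
force: [0.2, 0.4, -1.5]
opening: 0.0136
gripper_force: 30.0
```

```bash
python3 go.py 0.4754 0.0105 0.16 3.57;python3 -c "
from h import *
p=ctrl.snapshot('top');s=ctrl.snapshot('side')
C=(.5992,.2385,.0623)
def loc(q,w):
    c,s=np.cos(q[2]),np.sin(q[2]);d=w-np.array([q[0],q[1],0]);return np.round([c*d[0]+s*d[1],-s*d[0]+c*d[1]],4)
for n,P in(('top',p),('side',s)):
    for d in ctrl.find_in(P,'dish_a'):
        x,y,w,h=d['bbox'];u=(x+w/2,y+h/2);print(n,round(d['conf'],2),d['bbox'],'deck',loc(C,at_z(P,*u,.084 if n=='top' else .0765)))
a=cv2.resize(p['color'][:,:,::-1][95:245,150:310],None,fx=2.5,fy=2.5,interpolation=cv2.INTER_CUBIC)
b=cv2.resize(s['color'][:,:,::-1][80:230,260:420],None,fx=2.5,fy=2.5,interpolation=cv2.INTER_CUBIC)
cv2.imwrite('pics/m8.png',np.hstack([a,b]))
"
```

```text
now 32.87 [0.44   0.1863 0.1627] [-179.83   -0.26    3.63] open 0.0136 gf 30.0 F [ 0.2  0.4 -1.5]
az 0.001  x 2.42 y 17.77 z 0.27 cm  (rows>=4.3)
top 0.77 [190.9, 162.9, 32.3, 23.5] deck [0.0016 0.0421]
top 0.75 [253.1, 203.3, 9.9, 5.8] deck [-0.0953 -0.0872]
top 0.19 [234.1, 210.0, 21.8, 45.0] deck [-0.1617 -0.0476]
side 0.78 [319.0, 158.4, 18.2, 13.4] deck [ 0.0043 -0.0419]
side 0.73 [308.0, 148.0, 20.8, 12.3] deck [0.0032 0.0386]
side 0.41 [374.5, 319.4, 18.7, 36.7] deck [-0.1782 -0.7025]
```

play_rows --commands '[[[0,0,0,0.3,2,0,0],[0,0,0,0.8,5,0,0],[0,0,0,1.4,9,0,0],[0,0,0,2,13,0,0],[0,0,0,2.4,16,0,0],[0,0,0,2.4,17.8,0,0],[0,0,0,2.4,17.8,0,0],[0,0,0,2.4,17.8,0,0]]]'

```text
clock: 33.73
tool_pos: [0.4736, 0.0076, 0.1591]
orientation: [180.0, 0.1, 3.4]
force: [0.9, 0.3, -2.7]
opening: 0.0135
gripper_force: 30.0
```

play_rows --commands '[[[0,0,0,0,0,2,0],[0,0,0,0,0,4,0],[0,0,0,0,0,6,0],[0,0,0,0,0,7.5,0],[0,0,0,0,0,8.2,0],[0,0,0,0,0,8.2,0],[0,0,0,0,0,8.2,0]]]'

```text
clock: 34.32
tool_pos: [0.474, 0.0093, 0.0781]
orientation: [180.0, 0.0, 3.6]
force: [0.2, 0.8, -1.4]
opening: 0.0136
gripper_force: 30.0
```

```bash
python3 go.py 0.4754 0.0105 0.0702 3.57
```

```text
now 34.32 [0.474  0.0093 0.0781] [1.7997e+02 3.0000e-02 3.6200e+00] open 0.0136 gf 30.0 F [ 0.2  0.8 -1.4]
az 0.001  x 0.14 y -0.11 z 0.79 cm  (rows>=0.2)
```

play_rows --commands '[[[0,0,0,0,0,0.4,0],[0,0,0,0,0,0.8,0],[0,0,0,0,0,0.85,0],[0,0,0,0,0,0.85,0],[0,0,0,0,0,0.85,3.4],[0,0,0,0,0,0.85,3.4],[0,0,0,0,0,0.85,3.4],[0,0,0,0,0,0.85,3.4]]]'

```text
clock: 34.98
tool_pos: [0.4741, 0.0089, 0.0698]
orientation: [-180.0, -0.0, 3.6]
force: [0.8, -0.4, -0.1]
opening: 0.0318
gripper_force: 0.0
```

play_rows --commands '[[[0,0,0,0,0,-2,3.4],[0,0,0,0,0,-4,3.4],[0,0,0,0,0,-8,3.4],[0,0,0,0,0,-12,3.4],[0,0,0,0,0,-16,3.4],[0,0,0,0,0,-20,3.4],[0,0,0,0,0,-22.5,3.4],[0,0,0,0,0,-22.5,3.4]]]'

```text
clock: 35.65
tool_pos: [0.4765, 0.0091, 0.3011]
orientation: [-179.9, -0.6, 3.6]
force: [1.2, -0.1, 0.2]
opening: 0.0339
gripper_force: 0.0
```

```bash
python3 go.py 0.60 0.10 0.3 -86.4 0.6723 0.2876 0.3 -86.4 0.6723 0.2876 0.219 -86.4;python3 -c "
from h import *
P=ctrl.snapshot('side');T=ctrl.snapshot('top')
print('exp lifter',[proj(P,(.4745+dx,.0095+dy,z)) for dx,dy,z in((0,0,.11),(-.05,.022,.003),(-.05,-.022,.003),(.055,-.022,.003),(.055,.022,.003))])
print([(d['bbox'],round(d['conf'],2)) for d in ctrl.find_in(P,'lifter')])
C=(.5992,.2385,.0623)
def loc(q,w):
    c,s=np.cos(q[2]),np.sin(q[2]);d=w-np.array([q[0],q[1],0]);return np.round([c*d[0]+s*d[1],-s*d[0]+c*d[1]],4)
for n,Q in(('side',P),('top',T)):
  for d in ctrl.find_in(Q,'dish_a'):
    x,y,w,h=d['bbox'];print(n,round(d['conf'],2),loc(C,at_z(Q,x+w/2,y+h/2,.084 if n=='top' else .0765)))
"
```

```text
now 35.65 [0.4765 0.0091 0.3011] [-179.9    -0.59    3.59] open 0.0339 gf 0.0 F [ 1.2 -0.1  0.2]
az 1.571  x 12.90 y -8.29 z 0.11 cm  (rows>=12.6)
az -0.000  x -18.27 y -8.39 z -0.00 cm  (rows>=4.8)
az -0.000  x 0.00 y -0.00 z 8.10 cm  (rows>=1.9)
exp lifter [array([311.16444162, 195.62152622]), array([293.96282995, 221.54960184]), array([298.33894085, 230.34849233]), array([329.65335892, 222.72480292]), array([324.59097923, 214.3394441 ])]
[([258.8, 259.3, 27.5, 49.1], 0.77), ([294.4, 196.7, 35.0, 34.3], 0.56), ([263.0, 215.3, 34.0, 47.0], 0.56), ([359.7, 194.4, 17.9, 20.1], 0.51)]
side 0.68 [0.0031 0.0322]
side 0.53 [-0.001  -0.0452]
side 0.32 [0.14   0.0751]
top 0.81 [ 0.0012 -0.0403]
top 0.6 [-0.0031  0.0451]
```

play_rows --commands '[[[0,0,0.1,2,-2,0,2.6],[0,0,0.2,4.5,-5,0,2.6],[0,0,0.32,7,-8,0,2.6],[0,0,0.44,10,-11,0,2.6],[0,0,0.56,12.5,-14.5,0,2.6],[0,0,0.68,15,-18,0,2.6],[0,0,0.8,17.5,-21,0,2.6],[0,0,0.8,18.5,-23,0,2.6]]]'

```text
clock: 36.57
tool_pos: [0.6458, 0.2526, 0.291]
orientation: [179.8, 0.0, -42.7]
force: [-0.5, -1.1, -0.3]
opening: 0.0263
gripper_force: 0.0
```

play_rows --commands '[[[0,0,0.11,0,0,0,2.6],[0,0,0.23,0,0,0,2.6],[0,0,0.35,0,0,0,2.6],[0,0,0.47,0,0,0,2.6],[0,0,0.59,0,0,0,2.6],[0,0,0.7,0,0,0,2.6],[0,0,0.77,0,0,0,2.6],[0,0,0.77,0,0,0,2.6]]]'

```text
clock: 37.23
tool_pos: [0.6438, 0.2497, 0.2927]
orientation: [179.9, -0.1, -86.6]
force: [-0.3, 0.0, -0.6]
opening: 0.0257
gripper_force: 0.0
```

```bash
python3 go.py 0.6723 0.2876 0.3 -86.4 0.6723 0.2876 0.219 -86.4
```

```text
now 37.23 [0.6438 0.2497 0.2927] [ 1.7985e+02 -9.0000e-02 -8.6570e+01] open 0.0257 gf 0.0 F [-0.3  0.  -0.6]
az -0.003  x -3.61 y -3.07 z -0.73 cm  (rows>=1.2)
az -0.000  x 0.00 y -0.00 z 8.10 cm  (rows>=1.9)
```

play_rows --commands '[[[0,0,0,-1.5,-1.3,0,2.6],[0,0,0,-3.6,-3.1,0,2.6],[0,0,0,-3.6,-3.1,0,2.6],[0,0,0,-3.6,-3.1,0,2.6],[0,0,0,-3.6,-3.1,2.5,2.6],[0,0,0,-3.6,-3.1,5,2.6],[0,0,0,-3.6,-3.1,5,2.6]]]'

```text
clock: 37.82
tool_pos: [0.6701, 0.2865, 0.2383]
orientation: [179.5, -0.2, -86.3]
force: [-1.0, 0.3, -1.6]
opening: 0.0258
gripper_force: 0.0
```

play_rows --commands '[[[0,0,0,0,0,1,2.6],[0,0,0,0,0,2.4,2.6],[0,0,0,0,0,2.4,2.6],[0,0,0,0,0,2.4,0],[0,0,0,0,0,2.4,0],[0,0,0,0,0,2.4,0],[0,0,0,0,0,2.4,0],[0,0,0,0,0,2.4,0]]]'

```text
clock: 38.48
tool_pos: [0.6734, 0.288, 0.2221]
orientation: [-179.9, 0.0, -86.4]
force: [-0.7, 1.4, 4.1]
opening: 0.011
gripper_force: 30.0
```

```bash
python3 go.py 0.6723 0.2876 0.219 -86.4; python3 -c "
import numpy as np
r=.1794
for t in range(86,-1,-5):
    f=np.radians(t+7.05);f0=np.radians(93.05);print(t,np.round([100*r*(np.cos(f)-np.cos(f0)),100*r*(np.sin(f0)-np.sin(f))],2))"
```

```text
now 38.48 [0.6734 0.288  0.2221] [-1.7989e+02  4.0000e-02 -8.6370e+01] open 0.011 gf 30.0 F [-0.7  1.4  4.1]
az 0.000  x 0.03 y 0.11 z 0.31 cm  (rows>=0.1)
86 [0. 0.]
81 [ 1.56 -0.02]
76 [3.13 0.11]
71 [4.67 0.36]
66 [6.18 0.75]
61 [7.66 1.28]
56 [9.09 1.92]
51 [10.45  2.69]
46 [11.74  3.58]
41 [12.95  4.57]
36 [14.06  5.67]
31 [15.08  6.86]
26 [15.99  8.13]
21 [16.79  9.48]
16 [17.46 10.89]
11 [18.01 12.36]
6 [18.43 13.86]
1 [18.72 15.4 ]
```

play_rows --commands '[[[0,0,0,0,1.55,0,0],[0,0,0,0,3.15,0.1,0],[0,0,0,0,4.65,0.35,0],[0,0,0,0,6.2,0.75,0],[0,0,0,0,7.65,1.3,0],[0,0,0,0,9.1,1.9,0],[0,0,0,0,10.45,2.7,0],[0,0,0,0,11.75,3.6,0]]]'

```text
clock: 39.15
tool_pos: [0.5562, 0.2803, 0.1862]
orientation: [-179.8, 0.0, -86.4]
force: [3.5, -2.1, 0.6]
opening: 0.0111
gripper_force: 30.0
```

```bash
python3 go.py 0.6723 0.2876 0.219 -86.4
```

```text
now 39.15 [0.5562 0.2803 0.1862] [-1.7981e+02  5.0000e-02 -8.6360e+01] open 0.0111 gf 30.0 F [ 3.5 -2.1  0.6]
az 0.001  x 0.01 y -11.63 z -3.28 cm  (rows>=2.9)
```

play_rows --commands '[[[0,0,0,0,1.2,1.0,0],[0,0,0,0,2.3,2.1,0],[0,0,0,0,3.35,3.3,0],[0,0,0,0,4.25,4.55,0],[0,0,0,0,5.05,5.9,0],[0,0,0,0,5.7,7.3,0],[0,0,0,0,6.25,8.8,0],[0,0,0,0,6.7,10.3,0]]]'

```text
clock: 39.82
tool_pos: [0.4882, 0.2758, 0.0816]
orientation: [-180.0, 0.0, -86.4]
force: [1.4, -1.4, 1.7]
opening: 0.0108
gripper_force: 30.0
```

play_rows --commands '[[[0,0,0,0,0.2,0.7,0],[0,0,0,0,0.3,1.3,0],[0,0,0,0,0.3,1.8,0],[0,0,0,0,0.3,2.0,0],[0,0,0,0,0.3,2.0,0]]]'

```text
clock: 40.23
tool_pos: [0.4844, 0.2755, 0.0607]
orientation: [179.8, -0.1, -86.4]
force: [-5.6, 0.5, -1.1]
opening: 0.0109
gripper_force: 30.0
```

play_rows --commands '[[[0,0,0,0,0,0.2,0],[0,0,0,0,0,0.4,0],[0,0,0,0,0,0.5,0],[0,0,0,0,0,0.5,0]]]'

```text
clock: 40.57
tool_pos: [0.4844, 0.2756, 0.0591]
orientation: [179.9, -0.0, -86.4]
force: [-18.5, -2.3, 28.8]
opening: 0.0109
gripper_force: 30.0
```

play_rows --commands '[[[0,0,0,0,0,-0.3,0],[0,0,0,0,0,-0.3,2.4],[0,0,0,0,0,-0.3,2.4],[0,0,0,0,0,-0.3,2.4],[0,0,0,0,0,-0.3,2.4],[0,0,0,0,0,-2,2.4],[0,0,0,0,0,-5,2.4],[0,0,0,0,0,-9,2.4]]]'

```text
clock: 41.23
tool_pos: [0.4846, 0.2747, 0.1449]
orientation: [179.7, -0.2, -86.4]
force: [0.3, 1.4, -0.5]
opening: 0.0237
gripper_force: 0.0
```

play_rows --commands '[[[0,0,-0.12,0,0,-3,2.4],[0,0,-0.24,0,0,-5,2.4],[0,0,-0.36,2,0,-5,2.4],[0,0,-0.48,5,0,-5,2.4],[0,0,-0.6,8,0,-5,2.4],[0,0,-0.72,11,-1,-5,2.4],[0,0,-0.8,13,-2,-5,2.4],[0,0,-0.8,13.5,-2,-5,2.4]]]'

```text
clock: 41.9
tool_pos: [0.5155, 0.1402, 0.1967]
orientation: [-180.0, -0.0, -40.4]
force: [0.7, 1.1, -0.0]
opening: 0.0238
gripper_force: 0.0
```

play_rows --commands '[[[0,0,-0.12,0,0,0,2.4],[0,0,-0.24,0,0,0,2.4],[0,0,-0.36,0,0,0,2.4],[0,0,-0.48,0,0,0,2.4],[0,0,-0.6,0,0,0,2.4],[0,0,-0.72,0,0,0,2.4],[0,0,-0.77,0,0,0,2.4],[0,0,-0.77,0,0,0,2.4]]]'

```text
clock: 42.57
tool_pos: [0.5144, 0.1428, 0.1965]
orientation: [-180.0, -0.0, 3.6]
force: [-0.1, 0.8, -0.3]
opening: 0.024
gripper_force: 0.0
```

```bash
python3 go.py 0.5130 0.1370 0.15 3.57 0.5130 0.1370 0.0465 3.57; python3 -c "
from h import *
P=ctrl.snapshot('side')
print([(n,[(d['bbox'],round(d['conf'],2)) for d in ctrl.find_in(P,n)][:3]) for n in('chamber','lid_bar','lifter')])"
```

```text
now 42.57 [0.5144 0.1428 0.1965] [-180.     -0.      3.65] open 0.024 gf 0.0 F [-0.1  0.8 -0.3]
az 0.001  x -0.17 y 0.57 z 4.65 cm  (rows>=1.1)
az -0.000  x 0.00 y 0.00 z 10.35 cm  (rows>=2.5)
[('chamber', [([282.6, 139.0, 76.6, 66.1], 0.88)]), ('lid_bar', [([286.0, 140.4, 71.4, 48.4], 0.79)]), ('lifter', [([291.6, 196.5, 36.7, 34.9], 0.97), ([260.4, 219.3, 33.4, 41.6], 0.93), ([250.1, 259.0, 33.5, 52.2], 0.64)])]
```

play_rows --commands '[[[0,0,0,-0.2,0.6,3,2.6],[0,0,0,-0.2,0.6,6,2.6],[0,0,0,-0.2,0.6,9,2.6],[0,0,0,-0.2,0.6,9,2.6],[0,0,0,-0.2,0.6,9,2.6]]]'

```text
clock: 43.18
tool_pos: [0.512, 0.1358, 0.1059]
orientation: [179.9, 0.2, 3.5]
force: [-0.1, 0.8, 1.5]
opening: 0.0262
gripper_force: 0.0
```

play_rows --commands '[[[0,0,0,0,0,2,2.6],[0,0,0,0,0,4,2.6],[0,0,0,0,0,5.5,2.6],[0,0,0,0,0,6,2.6],[0,0,0,0,0,6,2.6],[0,0,0,0,0,6,0],[0,0,0,0,0,6,0],[0,0,0,0,0,6,0]]]'

```text
clock: 43.85
tool_pos: [0.5135, 0.1369, 0.048]
orientation: [-179.9, -0.1, 3.6]
force: [0.6, -0.1, 0.1]
opening: 0.0115
gripper_force: 0.0
```

play_rows --commands '[[[0,0,0,0,0,0,0],[0,0,0,0,0,0,0],[0,0,0,0,0,0,0]]]'

```text
clock: 44.1
tool_pos: [0.5135, 0.1369, 0.0478]
orientation: [-179.9, -0.1, 3.6]
force: [-1.1, -0.3, 6.9]
opening: 0.009
gripper_force: 30.0
```

play_rows --commands '[[[0,0,0,0,-0.7,0,0],[0,0,0,0,-1.4,0,0],[0,0,0,0,-2.1,0,0],[0,0,0,0,-2.8,0,0],[0,0,0,0,-3.4,0,0],[0,0,0,0,-3.8,0,0],[0,0,0,0,-3.9,0,0],[0,0,0,0,-3.9,0,0]]]'

```text
clock: 44.77
tool_pos: [0.5107, 0.1725, 0.0478]
orientation: [179.7, 0.0, 3.6]
force: [4.9, -15.5, 9.7]
opening: 0.0088
gripper_force: 30.0
```

play_rows --commands '[[[0,0,0,0,0,0,0],[0,0,0,0,0,0,0],[0,0,0,0,0,0,0]]]'

```text
clock: 45.02
tool_pos: [0.5107, 0.1725, 0.0478]
orientation: [179.8, 0.0, 3.6]
force: [5.3, -15.7, 8.9]
opening: 0.0097
gripper_force: 30.0
```

Home against its stop (y 0.1725, same as the initial grip). Release and retreat.

play_rows --commands '[[[0,0,0,0,0.3,0,0],[0,0,0,0,0.3,0,3],[0,0,0,0,0.3,0,3],[0,0,0,0,0.3,0,3],[0,0,0,0,0.3,0,3],[0,0,0,0,0.3,-3,3],[0,0,0,0,0.3,-7,3],[0,0,0,0,0.3,-11,3]]]'

```text
clock: 45.68
tool_pos: [0.5095, 0.1719, 0.1569]
orientation: [179.9, 0.2, 3.6]
force: [1.4, 1.3, -0.5]
opening: 0.0298
gripper_force: 0.0
```

play_rows --commands '[[[0,0,0,0,-3,-4,3],[0,0,0,0,-7,-8,3],[0,0,0,0,-11,-12,3],[0,0,0,0,-15,-12,3],[0,0,0,0,-19,-12,3],[0,0,0,0,-23,-12,3],[0,0,0,0,-25,-12,3],[0,0,0,0,-25,-12,3]]]'

```text
clock: 46.35
tool_pos: [0.4938, 0.4277, 0.2754]
orientation: [-180.0, 0.0, 3.8]
force: [0.6, -0.8, -0.4]
opening: 0.0301
gripper_force: 0.0
```

```bash
python3 go.py 0.51 0.4 0.3 3.57; python3 -c "
from h import *
T=ctrl.snapshot('top');P=ctrl.snapshot('side')
a=T['color'][:,:,::-1][130:250,155:455];b=P['color'][:,:,::-1][110:270,245:435]
a=cv2.resize(a,None,fx=1.6,fy=1.6,interpolation=cv2.INTER_CUBIC);b=cv2.resize(b,None,fx=1.6,fy=1.6,interpolation=cv2.INTER_CUBIC)
a=cv2.copyMakeBorder(a,0,b.shape[0]-a.shape[0],0,0,cv2.BORDER_CONSTANT)
cv2.imwrite('pics/end.png',np.hstack([a,b]))"
```

```text
now 46.35 [0.4938 0.4277 0.2754] [-1.7998e+02  1.0000e-02  3.7700e+00] open 0.0301 gf 0.0 F [ 0.6 -0.8 -0.4]
az 0.003  x 1.43 y 2.87 z -2.46 cm  (rows>=1.0)
```

View pics/end.png

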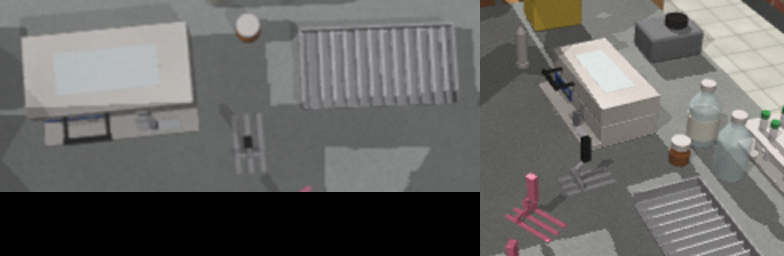

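The picture shows the rack empty, the hood closed, the catch home at about (150,123), and the lifter upright at (248,142). The jar and bottles haven't moved, so I'm handing the job in.

```bash
python3 -c "
from plant import ctrl
print(ctrl.close_job())"
```

```text
the job is handed in; nothing more can be done
None
```

The job is handed in at about 46 s of robot time, with no verdict returned: both dishes present were carried into the incubator, the hood is closed, the catch is home, the lifter stands upright on the bench, and nothing else was moved.

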